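Set the gate of a plate coater with a gauge blade

ROBOT

A 6-joint arm with a two-finger parallel gripper is mounted at the origin on the work surface. World frame = base frame: x ahead of the robot, y to its left, z up, the work surface at z = 0. Lengths are in mm, angles in degrees, forces in N, time in s.
With the tool pointing down it reaches from about 350 to 975 mm from the base axis. Payload 17.4 kg.
Tool frame: the origin (TCP) lies midway between the tips of the shut fingers; the grasp point (between the pads) lies 19 mm behind it (hold_point_z is the distance from the TCP to the grasp point, in mm); z points along the fingers, y is the direction in which the jaws open and shut (so a half turn about z gives the same grasp; the last joint's range is limited). The gripper opens to 85 mm and grips with 20 to 120 N. Pads are 22 mm wide; open, the fingers measure 114 mm over their backs; the gripper's body (76 mm by 85 mm) begins 54 mm behind the grasp point. The pads swing forward as they close: fully open they stand 13 mm farther back than shut.
Start: joints at [-78.713, 6.646, 82.598, -0, 90.757, -2.166], TCP at [157.028, -656.487, 231.303] pointing down, gripper open.
Joint ranges: [-162.19, 162.19], [-47.58, 125.68], [4.15, 143.07], [-65.23, 245.23], [0.69, 171.88], [-170.13, 170.13]. Speed limits (degrees/s): [108.29, 108.29, 127.2, 180, 180, 180].

INTERFACE

Orientations are given as [roll, pitch, yaw] about the fixed x, y, z axes, in that order (R = Rz(yaw) Ry(pitch) Rx(roll)).
In Python, from plant import * gives the robot as it stands.
- The arm moves only by the shell command python3 -m creep 'ROWS' [FORCE]. ROWS is JSON, a list of rows, each an object of numbers: "dx", "dy", "dz": the shift along the tool's x, y, z in mm; "twist": the turn about the tool's z in degrees; "jaw": the finger opening in mm, from 0 to 85.4. A call has exactly 5 rows; each row shifts and turns the commanded pose from where the row before left it, along the tool's axes as they then stand; what a row does not reach is not made up. A row lasts 1/10 s, in which the tool goes at most 50 mm and 8.59 degrees, less where a joint would pass 70% of its speed; a pose out of reach is approached as far as the arm can. A call with a gripper value outside its range is refused whole. The fingers move at their own pace and stop on an object; FORCE is the grip in N (left out, the last holds). Time passes only in rows, so rows that do not move let the fingers close, or fill a call up. It gives the time, the measured TCP pose, the force and the opening at its end, in the units of the state.
- get_state(): the state, without advancing time (a new reading comes with each control period).
- snapshot(name): name is "scene" or "side" or "wrist"; returns a dict with "pixels" (420x560x3 uint8, red, green, blue), "vfov" (degrees; the focal length in pixels is half the picture's height over the tangent of half this angle, whatever the lens; pixels are square), "cx", "cy" (the principal point, pixels), "distortion" ([k1, k2, p1, p2, k3] as OpenCV has them; the pictures are not rectified), "R" (3x3) and "t" (3): a world point X has camera coordinates R X + t; the wrist camera has in their place "T_tool_cam" (4x4, takes a point from camera to tool coordinates, whose origin is the TCP and whose axes are the flange's). Camera axes: x right, y down, z forward; pixel columns grow to the right and rows downward; lengths in mm; the calibration is good to about 2 mm. A picture is of the moment at which its call begins: read the wrist's pose just before it. There is no depth.
- sign_off(): hands the job in, once; it reports no verdict.
The state is a dict: "t": time; "qpos": joint angles; "dq": joint speeds; "tau": joint torques, N m; "tool_pos": TCP position; "orientation": TCP orientation; "wrist_force": force on the tool from outside, world axes, zero at the start; "moment": the same for the moment, N m; "grip_width": finger opening in mm.
Only numpy, scipy, OpenCV 4.12 (cv2) and the standard library are available. Lean on these libraries where they do the work, as an engineer would, in place of code of your own. Each camera call takes 0.05 s, during which the arm holds its last target.

TASK

Set the gate of the plate coater with the 5 mm gauge: take the gauge from its blue tray by the orange grip, slide its blade flat on the glass bed under the gate until its tip stands out a good 20 mm beyond, and then turn the knurled screw on top clockwise until the gate just nips the blade and it drags lightly but still slides - never jammed hard. Then draw the gauge out by its grip against that light drag, lay it flat back in its tray as it lay before, and leave the screw as you set it: turn the screw only while the blade is in the gap. Do not disturb the bottle, the beaker and the jar.

Things in the scene. Friction and masses are not known exactly. Their poses are not given: they have to be found in the camera images.
- coater: Fixed white bench machine for coating glass plates, 340 x 176 mm, glass bed 60 mm above the bench; origin under its middle, x along the bed = feed direction in which the blade goes in. Two 10 mm wide plate guides, 6 mm high, run along the bed 53 to 63 mm from its centre line. A bridge (172 mm wide, 38 mm deep, top 150 mm above the bench) stands across the bed 60 mm from the middle towards +x.
- screw (a joint): Vertical adjusting screw in the middle of the bridge; its angle in rad grows clockwise seen from above and lowers the gate 1.59 mm per rad (10 mm a turn). Limits -2.4 and 3.6; starts at -0.1 to 0.4. Stiff (0.06 N m), stays where left. The gate first touches the blade somewhere between 0.85 and 2.45: it differs each time and shows only by feel. The knob's torque then grows 1.6 mN m per N of nip.
- knob (a point): Middle of the screw's dark knurled round knob on top of the bridge, on the screw's upright axis: 36 mm across, 28 mm tall, 184 mm above the bench; its underside is 20 mm above the bridge and a 24 mm wide, 8 mm high bush stands on the bridge beneath it. x points along the white mark on its top.
- gate: The gate: aluminium carriage 16 x 120 x 20 mm with a steel scraper below, 104 mm wide and 6 mm thick with a bevel on the entry side, moved up and down by the screw under the bridge. The scraper is clamped in it up to 1.3 mm higher or lower each time. Its lip on a rubber strip yields 1 mm per 20 N. A right nip presses the blade with about 4 N (2 to 7 N); over 25 N it is jammed.
- gap (a point): Point on the glass bed's top, on its centre line, straight under the gate's scraper. x points in the feed direction, z up. At the start the scraper's edge is 5.7 to 9 mm above it.
- gauge: Loose, 180 g: steel blade 25 mm wide, 5 mm thick, with an upright orange grip 60 mm long, 16 mm wide, its top 28 mm above the underside. Origin under the grip's middle; x along the blade to its tip, 131 mm away. Pulled level, with no weight of the hand on it, it slides almost freely when loose and takes about 1.2 N per N of nip (varying 15 %): 5 N, or 3 to 8 N, when nipped rightly.
- gauge_tip (a point): Middle of the tip of the gauge's blade, 131 mm along x from the gauge's origin and 2.5 mm above its underside; same axes as the gauge.
- gauge_tray: Fixed shallow blue tray with a dark floor, 200 x 68 mm outside, walls 4 mm thick and 9 mm high, floor 4 mm above the bench; origin under its middle, x along its length.
- tray_seat (a point): Point on the tray's floor, 50 mm from its middle towards -x, on the centre line: where the gauge's origin belongs, with the blade pointing along the tray's x.
- solvent_bottle: Loose solvent bottle with a blue cap, 70 mm across, 150 mm tall; origin under its middle. Leave alone.
- beaker: Loose glass beaker, 66 mm across, 85 mm tall; origin under its middle. Leave alone.
- silica_jar: Loose white jar with a blue band, 72 mm across, 90 mm tall; origin under its middle. Leave alone.

How it is judged:
By the outcome, as a careful person would: the job done as asked, in the order asked, and still so for the second after the job is handed in, with the robot touching nothing.
It also fails if it takes over 72 s, if anything falls off the work surface, if the arm or the gripper's body presses on something with over 40 N, if the wrist force passes 120 N, or if a joint passes its speed limit or range.

## Working session

There is one attempt and no reset: what is moved stays moved. The work goes in short steps, Python scripts to look and compute and a shell command to move; the robot and the scene stay as the last step left them, time stands still between calls to the robot, and variables do not carry over. Pictures are saved under pics/ and viewed, and the job is handed in when it is done.

```bash
ls; mkdir -p pics; cat > h.py <<'E'
from plant import *
import numpy as np, cv2, json
def shot(name,fn):
    s=get_state(); d=snapshot(name)
    cv2.imwrite('pics/'+fn+'.png',cv2.cvtColor(np.array(d['pixels'],dtype=np.uint8),cv2.COLOR_RGB2BGR))
    m={k:(np.array(v).tolist() if not isinstance(v,(int,float)) else v) for k,v in d.items() if k!='pixels'}
    m['state']={k:np.array(v).tolist() for k,v in s.items()}
    json.dump(m,open('pics/'+fn+'.json','w'))
    return m
E
python3 - <<'E'
from h import *
for n in ['scene','side','wrist']:
    m=shot(n,n+'0'); print(n,{k:np.round(v,3).tolist() for k,v in m.items() if k!='state'})
print({k:np.round(v,3).tolist() for k,v in m['state'].items()})
E
```

```text
pics
scene {'vfov': 55.364, 'cx': 278.977, 'cy': 211.088, 'distortion': [-0.121, 0.0, 0.0, 0.0, 0.0], 'R': [[-0.706, 0.708, -0.017], [0.477, 0.459, -0.749], [-0.523, -0.537, -0.662]], 't': [371.095, -148.971, 1306.538]}
side {'vfov': 56.283, 'cx': 276.922, 'cy': 202.989, 'distortion': [-0.067, 0.0, 0.0, 0.0, 0.0], 'R': [[-0.874, -0.485, 0.008], [-0.296, 0.519, -0.802], [0.385, -0.704, -0.597]], 't': [485.238, 257.191, 962.025]}
wrist {'vfov': 58.334, 'cx': 284.362, 'cy': 206.871, 'distortion': [-0.076, 0.0, 0.0, 0.0, 0.0], 'T_tool_cam': [[-0.0, -0.956, -0.294, 74.913], [1.0, -0.0, -0.0, -0.658], [0.0, -0.294, 0.956, -142.583], [0.0, 0.0, 0.0, 1.0]]}
{'t': 0.1, 'qpos': [-78.713, 6.67, 82.632, -0.002, 90.754, -2.165], 'dq': [0.032, -0.031, -0.047, -0.025, -0.063, -0.009], 'tau': [0.0, -73.367, -63.379, -0.0, 0.005, -0.0], 'tool_pos': [156.979, -656.327, 230.654], 'orientation': [-179.944, 0.0, 13.452], 'wrist_force': [-0.776, -0.068, -0.727], 'moment': [0.011, 0.042, 0.021], 'grip_width': 85.345}
```

View pics/scene0.png

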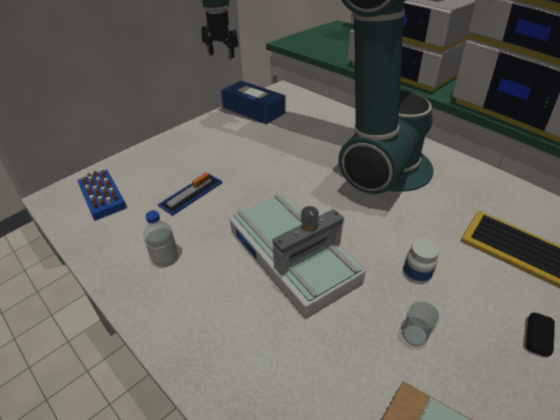

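View pics/side0.png

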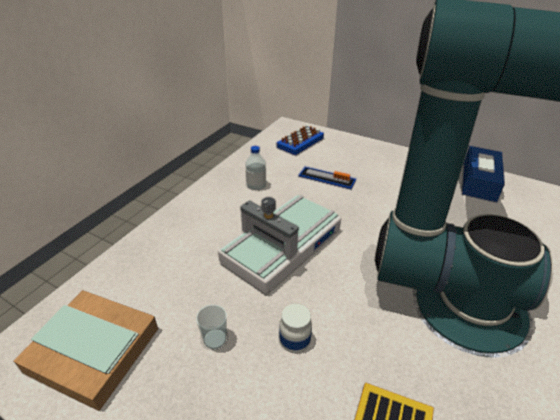

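View pics/wrist0.png

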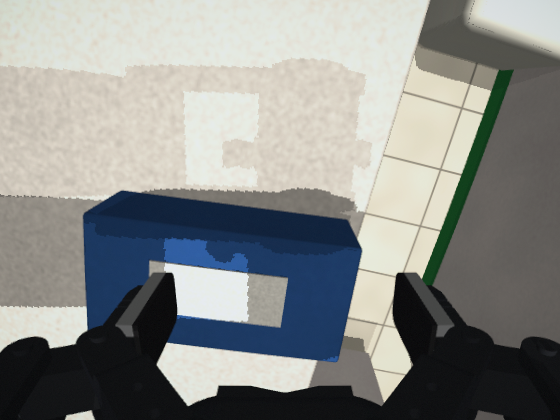

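The scene view shows the tray with the gauge near (191,192) and the coater near (296,250), with its knob at (310,215). The bottle is at (160,240), the jar at (421,258) and the beaker at (420,322). I'll enlarge these areas.

```bash
python3 - <<'E'
import cv2
def crop(src,x0,y0,w,h,s,out):
    a=cv2.imread('pics/'+src+'.png')[y0:y0+h,x0:x0+w]
    a=cv2.resize(a,None,fx=s,fy=s,interpolation=cv2.INTER_CUBIC)
    cv2.imwrite('pics/'+out+'.png',a)
crop('scene0',220,185,160,130,5,'sc_coat')
crop('scene0',150,165,80,55,10,'sc_tray')
crop('side0',210,185,140,110,5,'sd_coat')
crop('side0',290,160,80,35,10,'sd_tray')
E
```

```text
(no output)
```

View pics/sc_coat.png

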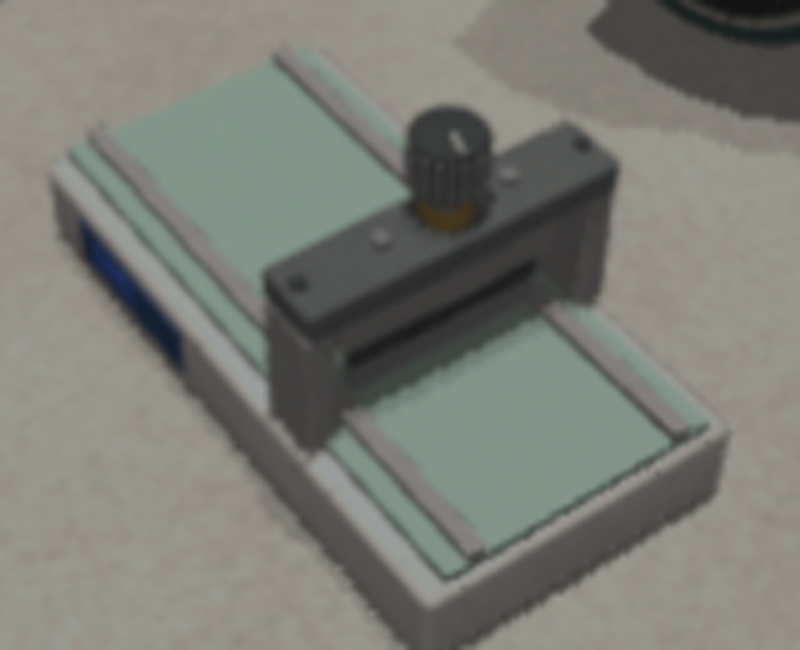

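View pics/sc_tray.png

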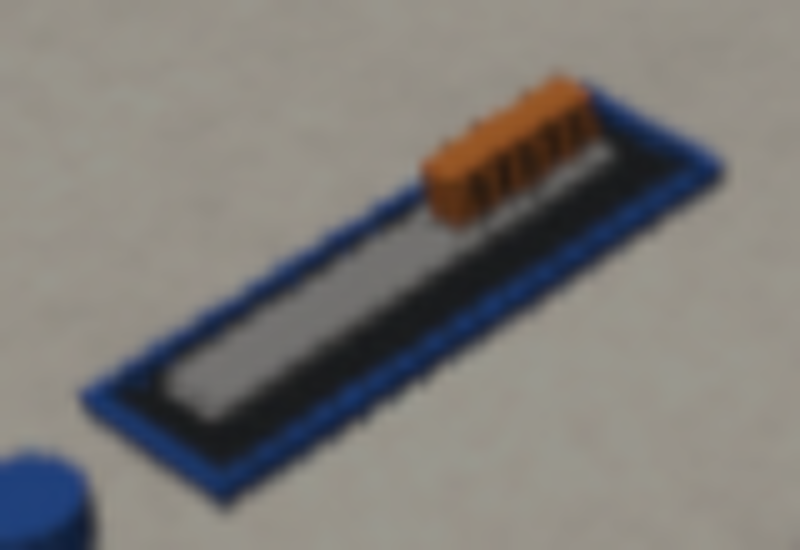

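View pics/sd_coat.png

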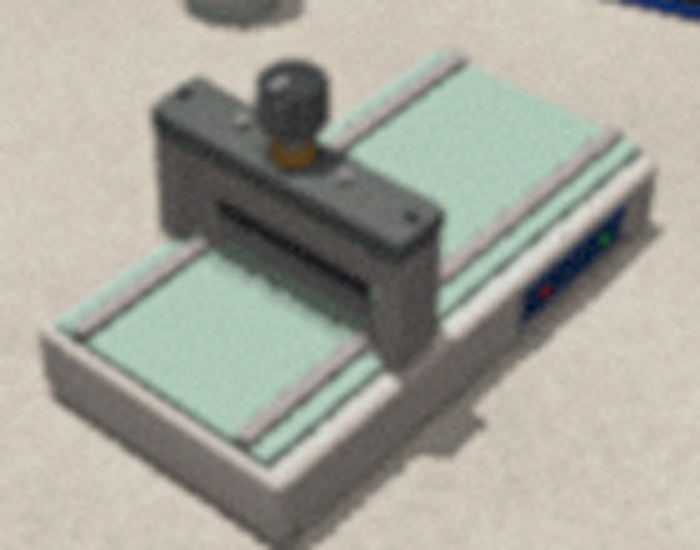

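View pics/sd_tray.png

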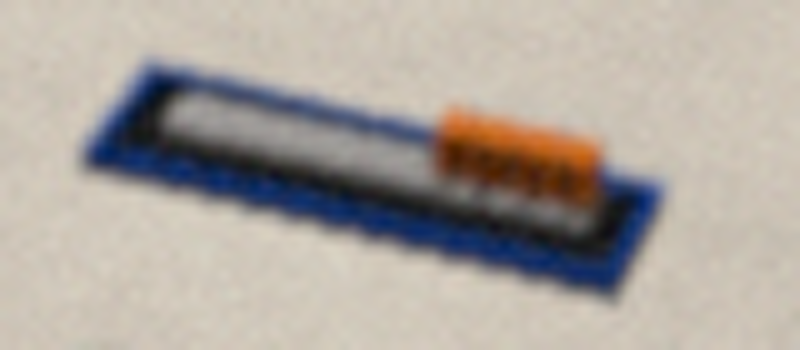

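```bash
cat >> h.py <<'E'
from scipy.optimize import least_squares
from scipy.spatial.transform import Rotation as Ro
def cam(m):
    f=210/np.tan(np.radians(m['vfov']/2))
    K=np.array([[f,0,m['cx']],[0,f,m['cy']],[0,0,1]])
    if 'R' in m: R,t=np.array(m['R']),np.array(m['t'])
    else:
        s=m['state']; T=np.eye(4); T[:3,:3]=Ro.from_euler('xyz',s['orientation'],degrees=True).as_matrix(); T[:3,3]=s['tool_pos']
        W=np.linalg.inv(T@np.array(m['T_tool_cam'])); R,t=W[:3,:3],W[:3,3]
    return K,np.array(m['distortion']),R,t
def proj(m,X):
    K,d,R,t=cam(m)
    return cv2.projectPoints(np.array(X,float).reshape(-1,3),cv2.Rodrigues(R)[0],t,K,d)[0].reshape(-1,2)
def ray(m,uv,z):
    K,d,R,t=cam(m)
    n=cv2.undistortPoints(np.array(uv,float).reshape(-1,1,2),K,d).reshape(-1,2)
    D=np.c_[n,np.ones(len(n))]@R; C=-R.T@t
    return C+D*((z-C[2])/D[:,2])[:,None]
def L(fn): return json.load(open('pics/'+fn+'.json'))
def uncrop(p,x0,y0,s): return (np.array(p,float)+.5)/s-.5+[x0,y0]
def place(p,loc):
    c,s=np.cos(p[2]),np.sin(p[2]); loc=np.array(loc,float)
    return np.c_[p[0]+c*loc[:,0]-s*loc[:,1],p[1]+s*loc[:,0]+c*loc[:,1],loc[:,2]]
def fit(obs,p0,fz=None):
    # obs: list of (meta, local pts, uv)
    def r(p): return np.concatenate([(proj(m,place(p,fz(l,p) if fz else l))-uv).ravel() for m,l,uv in obs])
    s=least_squares(r,p0,loss='soft_l1'); return s.x,r(s.x)
E
python3 - <<'E'
from h import *
sc,sd=L('scene0'),L('side0')
B=9999
l1=[(41,86,150),(79,86,150),(41,-86,150),(79,-86,150),(170,-88,B),(170,88,B),(-170,-88,B),(60,0,198)]
u1=uncrop([(567,122),(617,165),(265,270),(315,325),(425,605),(728,430),(55,165),(449,133)],220,185,5)
l2=[(79,-86,150),(79,86,150),(41,-86,150),(41,86,150),(170,-88,B),(170,88,B),(-170,88,B),(60,0,198)]
u2=uncrop([(155,108),(398,250),(197,80),(440,213),(45,335),(280,488),(657,165),(295,80)],210,185,5)
def fz(l,p):
    l=np.array(l,float); l[l[:,2]==B,2]=p[3]; return l
c0=ray(sc,u1[-1:],198)[0]
a=ray(sc,u1[:2],150); yaw=np.arctan2(*(a[1]-a[0])[[1,0]])
p,r=fit([(sc,l1,u1),(sd,l2,u2)],[c0[0]-60*np.cos(yaw),c0[1]-60*np.sin(yaw),yaw,60],fz)
print('coater',p[:2],np.degrees(p[2]),p[3]); print(np.round(r.reshape(-1,2),1).tolist())
print('knob',place(p,[(60,0,184)]))
t=[(100,34,9),(100,-34,9),(-100,34,9),(-100,-34,9)]
v1=uncrop([(225,500),(85,397),(722,168),(590,86)],150,165,10); v2=uncrop([(85,160),(150,62),(615,287),(665,185)],290,160,10)
a=ray(sc,v1,9); c=a.mean(0); d=a[0]+a[1]-a[2]-a[3]
p,r=fit([(sc,t,v1),(sd,t,v2)],[c[0],c[1],np.arctan2(d[1],d[0])])
print('tray',p[:2],np.degrees(p[2]));print(np.round(r.reshape(-1,2),1).tolist(), 'seat',place(p,[(-50,0,4)]))
print('bottle',ray(sc,[(163,260)],0),ray(sd,[(256,185)],0),'jar',ray(sc,[(419,273)],0),ray(sd,[(295,342)],0),'beaker',ray(sc,[(414,337)],0),ray(sd,[(213,340)],0))
E
```

```text
coater [515.25454933  40.4924863 ] 78.46985087880496 51.854943507721046
[[1.1, -0.9], [1.8, -0.4], [-1.0, -0.4], [-1.1, -0.7], [0.7, 1.4], [2.0, -0.1], [-1.8, 0.0], [0.6, -0.2], [-1.6, -0.5], [0.2, -0.7], [-0.0, -1.3], [1.5, -0.9], [-2.5, -1.3], [-0.3, 1.1], [1.1, -0.2], [-0.6, -0.0]]
knob [[527.247562    99.28166598 184.        ]]
tray [ 546.60398178 -354.43976013] 4.620684714231769
[[0.1, -0.6], [-0.1, -0.0], [1.0, -0.5], [-0.3, -0.3], [-0.6, -0.7], [-0.3, 0.2], [-0.2, -0.2], [-0.0, 0.3]] seat [[ 496.76648876 -358.46769876    4.        ]]
bottle [[ 756.37078333 -189.36183409    0.        ]] [[ 746.60960763 -192.83016316    0.        ]] jar [[340.63648331 302.13026824   0.        ]] [[339.84840287 303.39778708   0.        ]] beaker [[504.45317599 387.97621021   0.        ]] [[504.03894043 390.46782509   0.        ]]
```

```bash
python3 -m creep '[{"dx":40,"dy":-19,"dz":5,"jaw":60},{"dx":40,"dy":-19,"dz":5,"jaw":60},{"dx":40,"dy":-19,"dz":5,"jaw":60},{"dx":40,"dy":-19,"dz":5,"jaw":60},{"dx":40,"dy":-19,"dz":5,"jaw":60}]' 30
```

```text
validation failed for argument at $[0]...
```

```bash
cat >> h.py <<'E'
def delta(target,yaw=None):
    s=get_state(); R=Ro.from_euler('xyz',s['orientation'],degrees=True).as_matrix()
    d=R.T@(np.array(target,float)-np.array(s['tool_pos']))
    tx=R[:,0]; y=np.degrees(np.arctan2(tx[1],tx[0]))
    print('t',round(float(s['t']),2),'pos',np.round(s['tool_pos'],1),'rpy',np.round(s['orientation'],2),'F',np.round(s['wrist_force'],2),'M',np.round(s['moment'],3),'w',round(float(s['grip_width']),1),'q6',round(float(s['qpos'][5]),1))
    print('d_tool',np.round(d,1),'twist',None if yaw is None else round(float((y-yaw+180)%360-180),2))
E
python3 -c "
from h import *
delta([525,-355,150],4.6)"
```

```text
t 0.15 pos [ 157.  -656.3  230.7] rpy [-179.95   -0.     13.45] F [-0.84 -0.37  0.41] M [-0.067  0.006  0.022] w 85.3 q6 -2.2
d_tool [ 428.  -207.4   81. ] twist 8.85
```

```bash
python3 -m creep '[{"dx":40,"dy":-19,"dz":5,"twist":0,"jaw":60},{"dx":40,"dy":-19,"dz":5,"twist":0,"jaw":60},{"dx":40,"dy":-19,"dz":5,"twist":0,"jaw":60},{"dx":40,"dy":-19,"dz":5,"twist":0,"jaw":60},{"dx":40,"dy":-19,"dz":5,"twist":0,"jaw":60}]' 30; python3 -c "
from h import *
delta([525,-355,150],4.6)"
```

```text
t: 0.65
tool_pos: [330.5, -516.2, 205.9]
orientation: [-180.0, 0.0, 13.4]
wrist_force: [0.9, -1.7, 0.2]
grip_width: 59.7
t 0.65 pos [ 330.5 -516.2  205.9] rpy [-179.99    0.     13.44] F [ 0.95 -1.65  0.2 ] M [-0.037 -0.004  0.034] w 59.7 q6 16.8
d_tool [ 226.6 -111.6   56. ] twist 8.84
```

```bash
python3 -m creep '[{"dx":43,"dy":-21,"dz":10,"twist":0,"jaw":60},{"dx":43,"dy":-21,"dz":10,"twist":0,"jaw":60},{"dx":43,"dy":-21,"dz":10,"twist":0,"jaw":60},{"dx":43,"dy":-21,"dz":10,"twist":0,"jaw":60},{"dx":43,"dy":-21,"dz":10,"twist":8,"jaw":60}]'; python3 -m creep '[{"dx":12,"dy":-7,"dz":6,"twist":0.8,"jaw":60},{"dx":0,"dy":0,"dz":0,"twist":0,"jaw":60},{"dx":0,"dy":0,"dz":0,"twist":0,"jaw":60},{"dx":0,"dy":0,"dz":0,"twist":0,"jaw":60},{"dx":0,"dy":0,"dz":0,"twist":0,"jaw":60}]';python3 -c "
from h import *
delta([525,-355,150],4.6)
shot('wrist','w1')"
```

```text
t: 1.15
tool_pos: [515.3, -363.8, 155.9]
orientation: [180.0, -0.0, 5.4]
wrist_force: [0.5, -1.1, -0.7]
grip_width: 59.8
t: 1.65
tool_pos: [524.8, -358.2, 150.8]
orientation: [180.0, -0.0, 4.6]
wrist_force: [-0.4, -0.8, -0.1]
grip_width: 60.0
t 1.65 pos [ 524.8 -358.2  150.8] rpy [ 1.7997e+02 -2.0000e-02  4.6000e+00] F [-0.38 -0.81 -0.07] M [ 0.008  0.006 -0.006] w 60.0 q6 48.8
d_tool [ 0.5 -3.2  0.8] twist -0.0
```

View pics/w1.png

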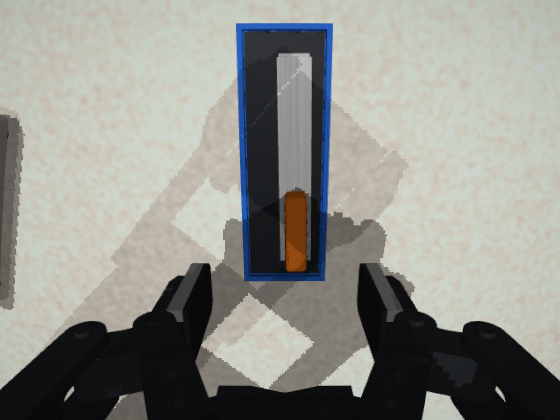

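The wrist view shows the whole tray, x 237–332 and y 24–281. The gauge lies to the right of centre, with its tip at about (294,54) and the grip running from (296,190) to (296,271). I'll enlarge it for exact corners.

```bash
python3 - <<'E'
import cv2
a=cv2.imread('pics/w1.png')
t=cv2.resize(a[10:110,215:355],None,fx=5,fy=5,interpolation=cv2.INTER_CUBIC)
b=cv2.resize(a[180:300,215:355],None,fx=5,fy=5,interpolation=cv2.INTER_CUBIC)
cv2.imwrite('pics/w1a.png',t);cv2.imwrite('pics/w1b.png',cv2.convertScaleAbs(b,alpha=1.5))
E
```

```text
(no output)
```

View pics/w1a.png

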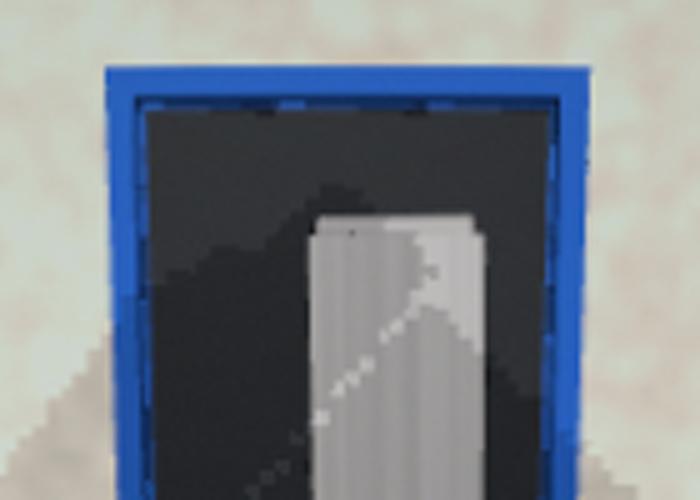

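View pics/w1b.png

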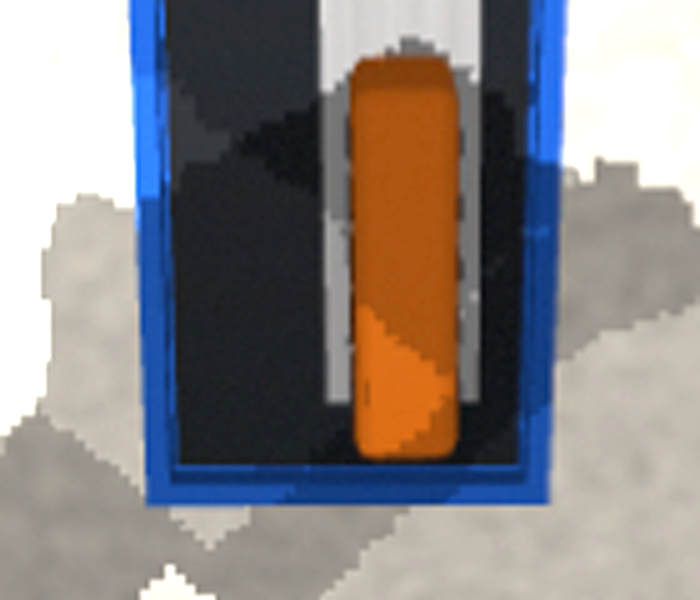

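```bash
python3 - <<'E'
from h import *
m=L('w1')
t=[(100,34,9),(100,-34,9),(-100,34,9),(-100,-34,9)]
uv=np.r_[uncrop([(106,67),(591,67)],215,10,5),uncrop([(147,505),(550,503)],215,180,5)]
p,r=fit([(m,t,uv)],[546,-354,.08]); print('tray',p[:2],np.degrees(p[2]),np.round(r,1)); tray=p
print('seat',place(p,[(-50,0,4)]))
g=[(131,0,6.5),(30,8,32),(30,-8,32),(-30,8,32),(-30,-8,32)]
uv=np.r_[uncrop([(396,215)],215,10,5),uncrop([(355,88),(458,88),(357,459),(458,459)],215,180,5)]
p,r=fit([(m,g,uv)],[496,-354,.08]); print('gauge',p[:2],np.degrees(p[2]),np.round(r,1))
np.save('tray.npy',tray)
print('grasp -12',place(p,[(-12,0,12)]))
delta(place(p,[(-12,0,12)])[0],np.degrees(p[2]))
E
```

```text
tray [ 546.89088245 -355.68272107] 4.600130089019667 [-0.1 -0.2  0.1 -0.2  0.1  0.1 -0.   0.5]
seat [[ 497.05194763 -359.69278045    4.        ]]
gauge [ 497.4883086  -368.36712869] 5.397587501514126 [ 0.1 -0.8 -0.9 -0.   0.7 -0.3 -0.2  0.9  0.3  0.6]
grasp -12 [[ 485.54151748 -369.49592542   12.        ]]
t 1.7 pos [ 524.8 -358.1  150.7] rpy [ 1.7998e+02 -2.0000e-02  4.6000e+00] F [ 0.21 -0.62 -1.01] M [-0.013  0.009  0.008] w 60.2 q6 48.8
d_tool [-40.1   8.1 138.7] twist -0.8
```

```bash
python3 -m creep '[{"dx":-12,"dy":2.7,"dz":26,"twist":-0.8,"jaw":45},{"dx":-14,"dy":2.7,"dz":26,"twist":0,"jaw":45},{"dx":-14,"dy":2.7,"dz":26,"twist":0,"jaw":45},{"dx":0,"dy":0,"dz":26,"twist":0,"jaw":45},{"dx":0,"dy":0,"dz":20,"twist":0,"jaw":45}]' 40;python3 -m creep '[{"dx":0,"dy":0,"dz":13.5,"twist":0,"jaw":45},{"dx":0,"dy":0,"dz":0,"twist":0,"jaw":45},{"dx":0,"dy":0,"dz":0,"twist":0,"jaw":45},{"dx":0,"dy":0,"dz":0,"twist":0,"jaw":45},{"dx":0,"dy":0,"dz":0,"twist":0,"jaw":45}]';python3 -c "
from h import *
delta([485.5,-369.5,12.5],5.4)
shot('wrist','w2');shot('side','s2')"
```

```text
t: 2.2
tool_pos: [485.2, -369.4, 25.1]
orientation: [-180.0, 0.0, 5.4]
wrist_force: [0.6, -0.1, 0.1]
grip_width: 44.9
t: 2.7
tool_pos: [486.7, -369.4, 13.9]
orientation: [179.9, -0.1, 5.5]
wrist_force: [0.1, -0.1, -0.8]
grip_width: 44.8
t 2.7 pos [ 486.7 -369.4   13.9] rpy [ 1.7994e+02 -6.0000e-02  5.4600e+00] F [ 0.07 -0.14 -0.85] M [-0.004 -0.009 -0.002] w 44.8 q6 45.0
d_tool [-1.3  0.   1.4] twist 0.06
```

View pics/w2.png

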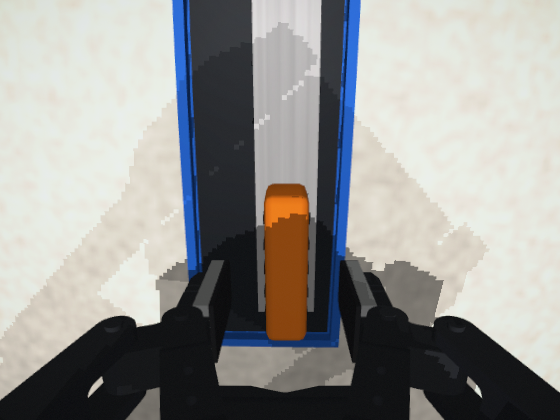

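```bash
python3 -m creep '[{"dx":0,"dy":0,"dz":0,"twist":0,"jaw":10},{"dx":0,"dy":0,"dz":0,"twist":0,"jaw":10},{"dx":0,"dy":0,"dz":0,"twist":0,"jaw":10},{"dx":0,"dy":0,"dz":0,"twist":0,"jaw":10},{"dx":0,"dy":0,"dz":0,"twist":0,"jaw":10}]' 40;python3 -c "
from h import *
delta([485.5,-369.5,12.5],5.4)
shot('wrist','w3')"
```

```text
t: 3.3
tool_pos: [486.4, -369.1, 13.1]
orientation: [180.0, -0.0, 5.5]
wrist_force: [-0.3, 0.5, 4.6]
grip_width: 15.1
t 3.3 pos [ 486.4 -369.1   13.1] rpy [ 1.7998e+02 -2.0000e-02  5.4500e+00] F [-0.26  0.47  4.56] M [ 0.016  0.095 -0.012] w 15.1 q6 45.0
d_tool [-1.   0.3  0.6] twist 0.05
```

View pics/w3.png

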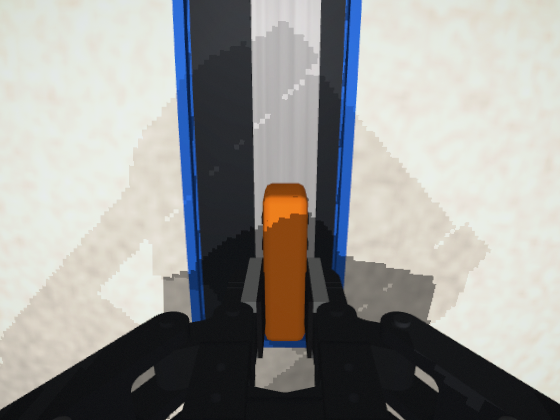

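```bash
python3 -m creep '[{"dx":0,"dy":0,"dz":-25,"twist":0,"jaw":10},{"dx":0,"dy":0,"dz":-48,"twist":0,"jaw":10},{"dx":0,"dy":-5,"dz":-48,"twist":-4,"jaw":10},{"dx":0,"dy":-15,"dz":-46,"twist":-8,"jaw":10},{"dx":0,"dy":-25,"dz":-40,"twist":-8,"jaw":10}]';python3 -c "
from h import *
delta([511,21,240],78.5)"
```

```text
t: 3.85
tool_pos: [475.7, -325.4, 221.6]
orientation: [180.0, 0.0, 25.7]
wrist_force: [0.9, -0.2, -1.5]
grip_width: 14.9
t 3.85 pos [ 475.7 -325.4  221.6] rpy [179.99   0.    25.73] F [ 0.92 -0.21 -1.5 ] M [-0.037  0.095  0.029] w 14.9 q6 27.4
d_tool [ 182.2 -296.7  -18.5] twist -52.77
```

```bash
python3 -m creep '[{"dx":22.7,"dy":-37.9,"dz":-5,"twist":-8,"jaw":10},{"dx":27.7,"dy":-34.4,"dz":-5,"twist":-8,"jaw":10},{"dx":32.3,"dy":-30.2,"dz":-5,"twist":-8,"jaw":10},{"dx":36.2,"dy":-25.5,"dz":-4,"twist":-8,"jaw":10},{"dx":39.3,"dy":-20.1,"dz":0,"twist":-8,"jaw":10}]';python3 -c "
from h import *
delta([511,21,240],78.5)"
```

```text
t: 4.35
tool_pos: [496.5, -103.7, 239.0]
orientation: [180.0, -0.0, 65.8]
wrist_force: [1.5, -1.3, -2.4]
grip_width: 15.1
t 4.35 pos [ 496.5 -103.7  239. ] rpy [179.99  -0.    65.77] F [ 1.46 -1.28 -2.43] M [-0.131 -0.001 -0.015] w 15.1 q6 9.6
d_tool [119.7 -38.   -1. ] twist -12.73
```

```bash
python3 -m creep '[{"dx":40,"dy":-14,"dz":-1,"twist":-8,"jaw":10},{"dx":41,"dy":-9,"dz":0,"twist":-4.7,"jaw":10},{"dx":40,"dy":-5,"dz":0,"twist":0,"jaw":10},{"dx":0,"dy":0,"dz":0,"twist":0,"jaw":10},{"dx":0,"dy":0,"dz":0,"twist":0,"jaw":10}]';python3 -c "
from h import *
delta([511,21,240],78.5)
shot('wrist','w4')"
```

```text
t: 4.85
tool_pos: [506.8, 19.5, 239.3]
orientation: [-180.0, 0.0, 78.3]
wrist_force: [0.3, -0.5, -1.2]
grip_width: 15.0
t 4.85 pos [506.8  19.5 239.3] rpy [-1.7995e+02  2.0000e-02  7.8260e+01] F [ 0.33 -0.55 -1.16] M [-0.147  0.073 -0.   ] w 15.0 q6 11.1
d_tool [ 2.3  3.8 -0.7] twist -0.24
```

View pics/w4.png

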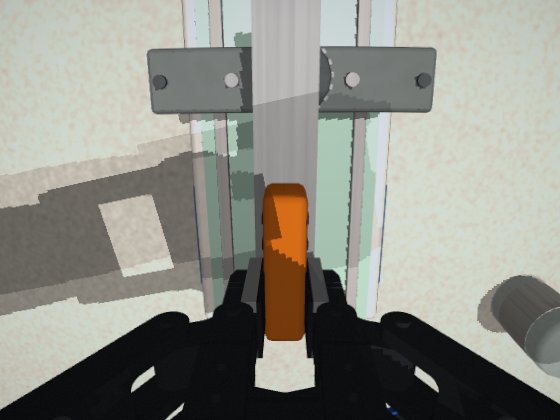

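The bridge's top plate lies across the view from (149,50) to (435,112), and the blade covers the knob. I'll enlarge the corners.

```bash
python3 - <<'E'
import cv2
a=cv2.imread('pics/w4.png')
l=cv2.resize(a[35:130,130:260],None,fx=6,fy=6,interpolation=cv2.INTER_CUBIC)
r=cv2.resize(a[35:130,315:445],None,fx=6,fy=6,interpolation=cv2.INTER_CUBIC)
cv2.imwrite('pics/w4l.png',l);cv2.imwrite('pics/w4r.png',r)
E
```

```text
(no output)
```

View pics/w4l.png

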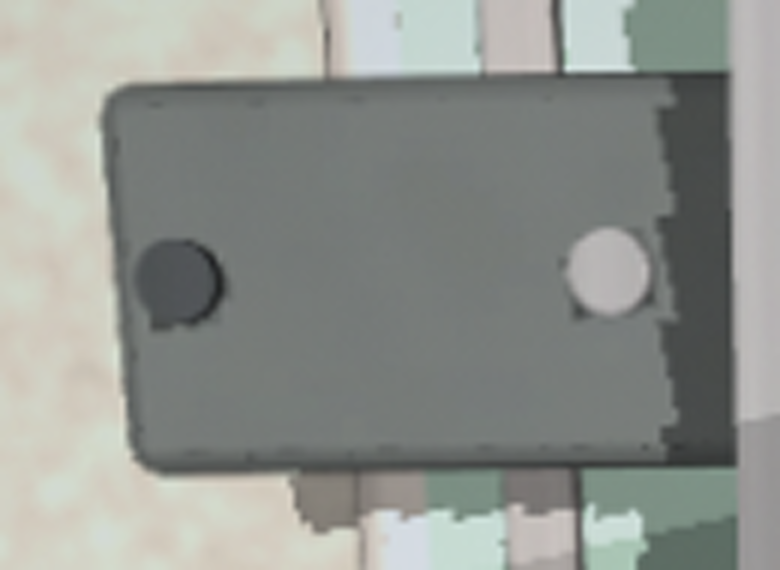

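View pics/w4r.png

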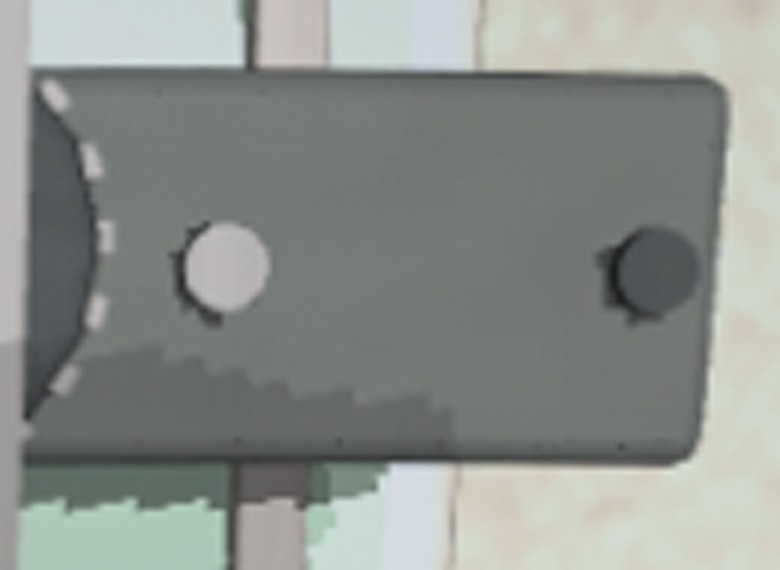

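```bash
python3 - <<'E'
from h import *
m=L('w4')
l=[(79,86,149),(41,86,149),(79,-86,149),(41,-86,149)]
uv=np.r_[uncrop([(101,86),(133,472)],130,35,6),uncrop([(730,76),(697,465)],315,35,6)]
p,r=fit([(m,l,uv)],[515,40,1.37]); print('coater',p,np.degrees(p[2]),np.round(r,1)); np.save('coat.npy',p)
print('knob',place(p,[(60,0,184)]))
# guides on bed z=66 check: inner left/right guide edges below bridge row
print(ray(m,uncrop([(505,500)],130,35,6),66),place(p,[(30,63,66)]))
# gauge in hand: blade edges at tip-ward rows, z ~ tool z-9+5
s=m['state']; z=s['tool_pos'][2]-9.1+5
print('mid blade at v=10:',ray(m,[(286,10)],z), ray(m,[(286.5,150)],z))
for t in ([-122,0],[-53,0]): print(t,place(p,[(t[0],t[1],70)]))
delta(place(p,[(-122,0,75)])[0],np.degrees(p[2]))
E
```

```text
coater [515.51413416  40.91078144   1.37163005] 78.58861301833022 [-1.8 -0.5 -1.3  0.9  1.6 -0.3  1.5  0.5]
knob [[527.38526351  99.72469381 184.        ]]
[[460.65950167  85.45685929  66.        ]] [[459.69509085  82.78242344  66.        ]]
mid blade at v=10: [[528.29468799 121.51125436 235.18665657]] [[518.2528198   72.01240039 235.18665657]]
[-122, 0] [[491.37617114 -78.67750704  70.        ]]
[-53, 0] [[505.0279699  -11.04150782  70.        ]]
t 4.9 pos [506.9  18.7 239.4] rpy [-1.7996e+02  3.0000e-02  7.8180e+01] F [ 0.28 -0.02 -0.86] M [-0.092  0.028 -0.063] w 15.1 q6 11.1
d_tool [-98.4   4.9 164.4] twist -0.41
```

```bash
python3 -m creep '[{"dx":-35,"dy":2,"dz":0,"twist":-0.4,"jaw":10},{"dx":-40,"dy":2,"dz":0,"twist":0,"jaw":10},{"dx":-23,"dy":1,"dz":10,"twist":0,"jaw":10},{"dx":0,"dy":0,"dz":40,"twist":0,"jaw":10},{"dx":0,"dy":0,"dz":45,"twist":0,"jaw":10}]';python3 -m creep '[{"dx":0,"dy":0,"dz":35,"twist":0,"jaw":10},{"dx":0,"dy":0,"dz":20,"twist":0,"jaw":10},{"dx":0,"dy":0,"dz":10,"twist":0,"jaw":10},{"dx":0,"dy":0,"dz":0,"twist":0,"jaw":10},{"dx":0,"dy":0,"dz":0,"twist":0,"jaw":10}]';python3 -c "
from h import *
delta([491.4,-78.7,69.2],78.59)"
```

```text
t: 5.4
tool_pos: [492.4, -80.4, 144.7]
orientation: [179.8, 0.0, 78.3]
wrist_force: [1.0, -0.6, -2.7]
grip_width: 15.2
t: 5.9
tool_pos: [492.7, -78.7, 81.0]
orientation: [179.9, 0.0, 78.5]
wrist_force: [0.7, -0.2, -1.3]
grip_width: 15.3
t 5.9 pos [492.7 -78.7  81. ] rpy [179.93   0.    78.51] F [ 0.67 -0.17 -1.26] M [-0.082  0.031  0.051] w 15.3 q6 -0.5
d_tool [-0.2 -1.3 11.8] twist -0.08
```

```bash
python3 -m creep '[{"dx":0,"dy":-0.5,"dz":5,"twist":0,"jaw":10},{"dx":0,"dy":-0.5,"dz":3,"twist":0,"jaw":10},{"dx":0,"dy":0,"dz":1,"twist":0,"jaw":10},{"dx":0,"dy":0,"dz":1,"twist":0,"jaw":10},{"dx":0,"dy":0,"dz":0,"twist":0,"jaw":10}]';python3 -c "
from h import *
delta([491.4,-78.7,69.2],78.59)
shot('wrist','w5');shot('side','s5');shot('scene','c5')"
```

```text
t: 6.4
tool_pos: [491.3, -77.9, 69.8]
orientation: [-180.0, 0.0, 78.6]
wrist_force: [0.3, -0.8, -2.4]
grip_width: 14.9
t 6.4 pos [491.3 -77.9  69.8] rpy [-180.      0.     78.56] F [ 0.29 -0.81 -2.45] M [-0.129  0.054  0.017] w 14.9 q6 -0.5
d_tool [-0.7  0.3  0.6] twist -0.03
```

```bash
python3 - <<'E'
import cv2
a=cv2.imread('pics/s5.png')[150:290,200:380]
cv2.imwrite('pics/s5c.png',cv2.resize(a,None,fx=4.4,fy=4.2,interpolation=cv2.INTER_CUBIC))
E
```

```text
(no output)
```

View pics/s5c.png

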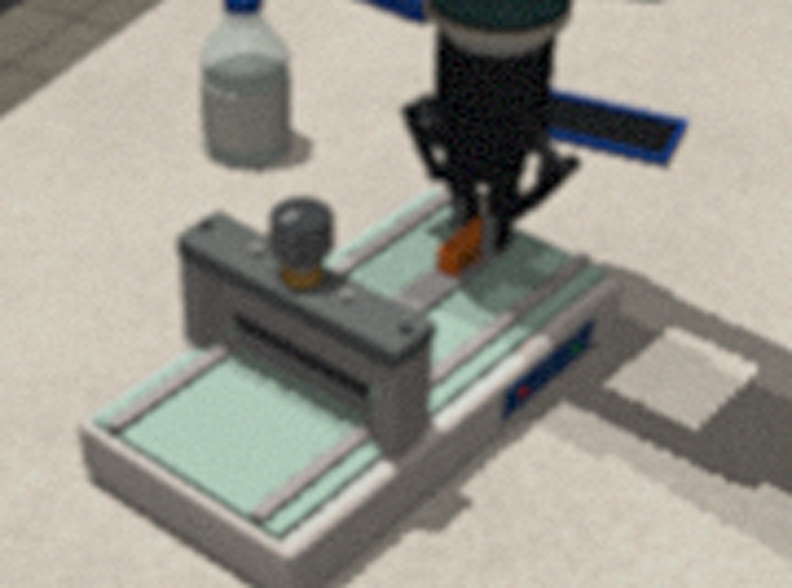

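View pics/w5.png

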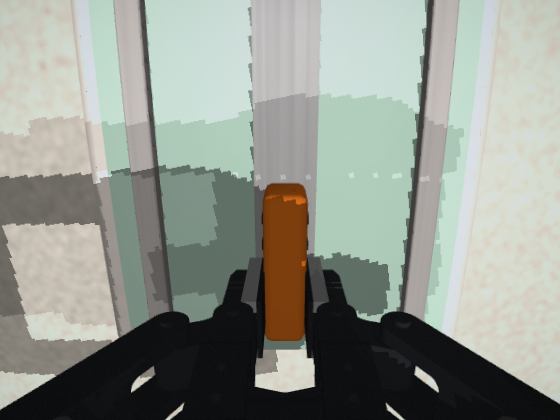

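The gauge is over the bed, parallel to the guides and centred: blade midline u≈286, guides' inner edges 147 and 425. Next I'll feel for the bed.

```bash
python3 -m creep '[{"dx":0,"dy":0,"dz":0.5,"twist":0,"jaw":10},{"dx":0,"dy":0,"dz":0,"twist":0,"jaw":10},{"dx":0,"dy":0,"dz":0.5,"twist":0,"jaw":10},{"dx":0,"dy":0,"dz":0,"twist":0,"jaw":10},{"dx":0,"dy":0,"dz":0,"twist":0,"jaw":10}]';python3 -c "
from h import *
delta([491.4,-78.7,69.2],78.59)"
python3 -m creep '[{"dx":0,"dy":0,"dz":0.5,"twist":0,"jaw":10},{"dx":0,"dy":0,"dz":0,"twist":0,"jaw":10},{"dx":0,"dy":0,"dz":0,"twist":0,"jaw":10},{"dx":0,"dy":0,"dz":0,"twist":0,"jaw":10},{"dx":0,"dy":0,"dz":0,"twist":0,"jaw":10}]';python3 -c "
from h import *
delta([491.4,-78.7,69.2],78.59)"
```

```text
t: 7.05
tool_pos: [491.4, -78.0, 69.1]
orientation: [180.0, -0.0, 78.6]
wrist_force: [-3.0, 1.3, 4.5]
grip_width: 14.8
t 7.05 pos [491.4 -78.   69.1] rpy [179.98  -0.    78.55] F [-3.    1.35  4.51] M [ 0.081  0.413 -0.001] w 14.8 q6 -0.5
d_tool [-0.7  0.2 -0.1] twist -0.04
t: 7.55
tool_pos: [491.4, -78.0, 69.1]
orientation: [180.0, -0.0, 78.6]
wrist_force: [-6.0, 1.4, 10.0]
grip_width: 15.3
t 7.55 pos [491.4 -78.   69.1] rpy [179.98  -0.    78.55] F [-5.99  1.39 10.05] M [0.205 1.009 0.039] w 15.3 q6 -0.5
d_tool [-0.7  0.2 -0.1] twist -0.04
```

```bash
python3 -m creep '[{"dx":0,"dy":0,"dz":-0.7,"twist":0,"jaw":10},{"dx":7,"dy":0,"dz":0,"twist":0,"jaw":10},{"dx":9,"dy":0,"dz":0,"twist":0,"jaw":10},{"dx":9,"dy":0,"dz":0,"twist":0,"jaw":10},{"dx":3,"dy":0,"dz":0,"twist":0,"jaw":10}]';python3 -c "
from h import *
p=np.load('coat.npy'); delta(place(p,[(-49,0,69.1)])[0],78.59)"
python3 -m creep '[{"dx":3,"dy":0,"dz":0,"twist":0,"jaw":10},{"dx":3,"dy":0,"dz":0,"twist":0,"jaw":10},{"dx":3,"dy":0,"dz":0,"twist":0,"jaw":10},{"dx":3,"dy":0,"dz":0,"twist":0,"jaw":10},{"dx":3,"dy":0,"dz":0,"twist":0,"jaw":10}]';python3 -c "
from h import *
p=np.load('coat.npy'); delta(place(p,[(-49,0,69.1)])[0],78.59)"
```

```text
t: 8.05
tool_pos: [497.1, -49.5, 69.1]
orientation: [180.0, 0.0, 78.6]
wrist_force: [-0.9, -2.8, 3.1]
grip_width: 15.2
t 8.05 pos [497.1 -49.5  69.1] rpy [179.99   0.    78.61] F [-0.93 -2.75  3.14] M [-0.412  0.068 -0.025] w 15.2 q6 2.8
d_tool [43.3  0.2 -0. ] twist 0.02
t: 8.55
tool_pos: [499.9, -35.7, 69.1]
orientation: [180.0, 0.0, 78.5]
wrist_force: [-0.8, -3.8, 5.5]
grip_width: 15.2
t 8.55 pos [499.9 -35.7  69.1] rpy [179.99   0.    78.54] F [-0.75 -3.84  5.49] M [-0.686  0.084 -0.008] w 15.2 q6 4.5
d_tool [29.2  0.1 -0. ] twist -0.05
```

```bash
python3 -m creep '[{"dx":6,"dy":0,"dz":-0.3,"twist":0,"jaw":10},{"dx":6,"dy":0,"dz":0,"twist":0,"jaw":10},{"dx":6,"dy":0,"dz":0,"twist":0,"jaw":10},{"dx":6,"dy":0,"dz":0,"twist":0,"jaw":10},{"dx":5,"dy":0,"dz":0,"twist":0,"jaw":10}]';python3 -c "
from h import *
p=np.load('coat.npy'); delta(place(p,[(-49,0,69.1)])[0],78.59)
shot('side','s6');shot('scene','c6')"
python3 - <<'E'
import cv2
a=cv2.imread('pics/s6.png')[180:290,200:360]
cv2.imwrite('pics/s6c.png',cv2.resize(a,None,fx=5,fy=5,interpolation=cv2.INTER_CUBIC))
a=cv2.imread('pics/c6.png')[180:315,220:380]
cv2.imwrite('pics/c6c.png',cv2.resize(a,None,fx=4.4,fy=4.4,interpolation=cv2.INTER_CUBIC))
E
```

```text
t: 9.05
tool_pos: [505.5, -6.7, 69.1]
orientation: [-180.0, -0.0, 78.6]
wrist_force: [0.6, -0.1, -0.5]
grip_width: 14.8
t 9.05 pos [505.5  -6.7  69.1] rpy [-1.7998e+02 -1.0000e-02  7.8570e+01] F [ 0.64 -0.11 -0.45] M [-0.147  0.062 -0.031] w 14.8 q6 7.8
d_tool [-0.4  0.3  0. ] twist -0.02
```

View pics/s6c.png

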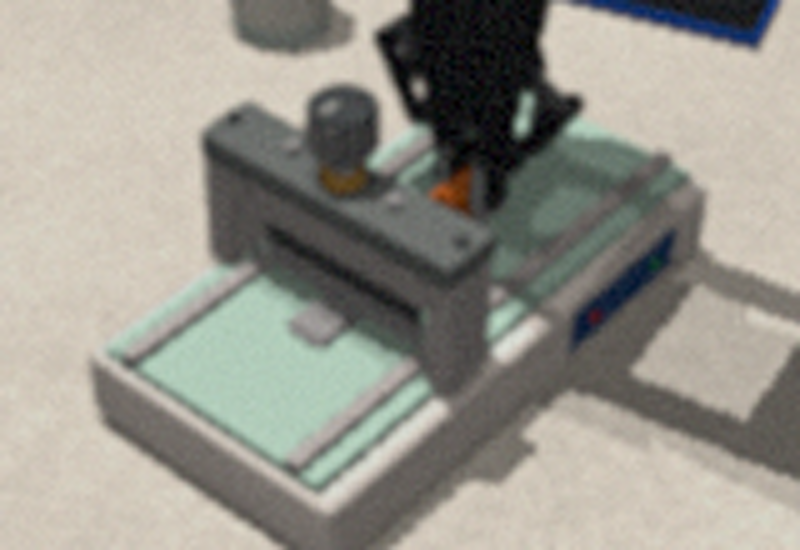

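View pics/c6c.png

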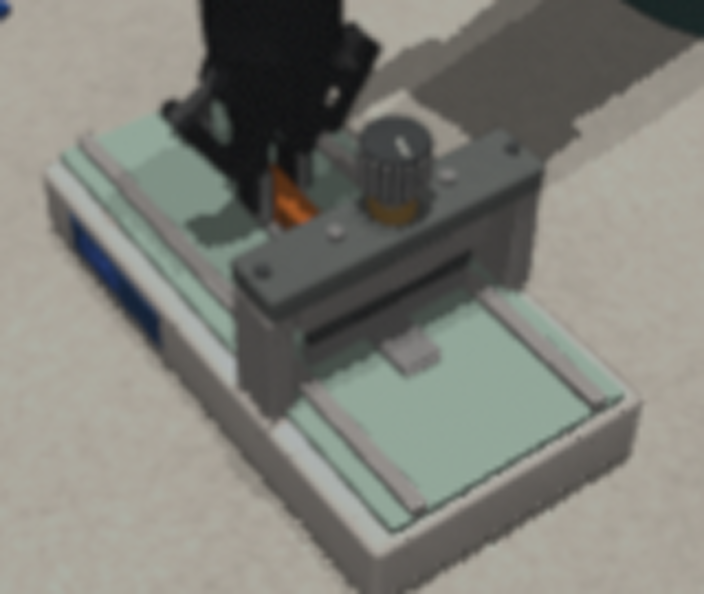

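```bash
python3 - <<'E'
from h import *
p=np.load('coat.npy'); c,s=np.cos(p[2]),np.sin(p[2])
def loc(X): d=X[:,:2]-p[:2]; return np.round(np.c_[d@[c,s],d@[-s,c]],1)
print(loc(ray(L('c6'),uncrop([(407,372),(440,350)],220,180,4.4),65)))
print(loc(ray(L('s6'),uncrop([(291,322),(327,340)],200,180,5),65)))
E
```

```text
[[ 90.9 -11.5]
 [ 88.6  11.9]]
[[ 88.5 -11.5]
 [ 86.3  12.3]]
```

```bash
python3 -m creep '[{"dx":2,"dy":0,"dz":0,"twist":0,"jaw":10},{"dx":2,"dy":0,"dz":0,"twist":0,"jaw":10},{"dx":0,"dy":0,"dz":0,"twist":0,"jaw":50},{"dx":0,"dy":0,"dz":0,"twist":0,"jaw":50},{"dx":0,"dy":0,"dz":0,"twist":0,"jaw":50}]';python3 -c "
from h import *
p=np.load('coat.npy'); delta(place(p,[(60,0,210)])[0],78.59)"
```

```text
t: 9.65
tool_pos: [506.4, -3.6, 69.4]
orientation: [180.0, -0.0, 78.5]
wrist_force: [-0.3, -0.4, -0.1]
grip_width: 49.8
t 9.65 pos [506.4  -3.6  69.4] rpy [179.99  -0.    78.54] F [-0.27 -0.41 -0.07] M [ 0.    -0.01  -0.003] w 49.8 q6 8.2
d_tool [ 1.054e+02  1.000e-01 -1.406e+02] twist -0.05
```

```bash
python3 -m creep '[{"dx":0,"dy":0,"dz":-40,"twist":0,"jaw":60},{"dx":0,"dy":0,"dz":-48,"twist":0,"jaw":60},{"dx":0,"dy":0,"dz":-48,"twist":0,"jaw":60},{"dx":30,"dy":0,"dz":-35,"twist":0,"jaw":60},{"dx":40,"dy":0,"dz":-8,"twist":0,"jaw":60}]';python3 -m creep '[{"dx":35,"dy":0,"dz":0,"twist":-8,"jaw":60},{"dx":0,"dy":0,"dz":0,"twist":-8.5,"jaw":60},{"dx":0,"dy":0,"dz":0,"twist":-8.5,"jaw":60},{"dx":0,"dy":0,"dz":0,"twist":-8.5,"jaw":60},{"dx":0,"dy":0,"dz":0,"twist":-8.5,"jaw":60}]';python3 -m creep '[{"dx":0,"dy":0,"dz":0,"twist":-8.5,"jaw":60},{"dx":0,"dy":0,"dz":0,"twist":-8.5,"jaw":60},{"dx":0,"dy":0,"dz":0,"twist":-8.5,"jaw":60},{"dx":0,"dy":0,"dz":0,"twist":-8.5,"jaw":60},{"dx":0,"dy":0,"dz":0,"twist":-8.5,"jaw":60}]';
python3 -c "
from h import *
p=np.load('coat.npy'); delta(place(p,[(60,0,250)])[0],188)
shot('wrist','w7')"
```

```text
t: 10.15
tool_pos: [521.3, 65.0, 253.5]
orientation: [179.6, -0.1, 78.4]
wrist_force: [1.3, 0.1, -0.2]
grip_width: 60.1
t: 10.65
tool_pos: [527.2, 99.5, 248.3]
orientation: [-180.0, -0.0, 120.9]
wrist_force: [0.4, -0.1, -0.5]
grip_width: 60.0
t: 11.15
tool_pos: [527.2, 99.3, 248.3]
orientation: [180.0, 0.0, 163.4]
wrist_force: [-0.3, 0.2, 0.0]
grip_width: 59.8
t 11.15 pos [527.2  99.3 248.3] rpy [180.     0.   163.39] F [-0.31  0.23  0.03] M [-0.018  0.045 -0.009] w 59.8 q6 -65.4
d_tool [-0.1  0.4 -1.7] twist -24.61
```

View pics/w7.png

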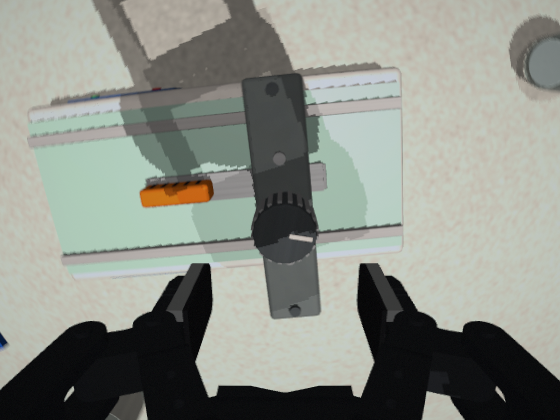

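The knob's top is at about (285,235). The blade tip is visible beyond the bridge at (326,177) and the grip lies from (141,195) to (212,190). I'll measure these.

```bash
python3 - <<'E'
import cv2
a=cv2.imread('pics/w7.png')
cv2.imwrite('pics/w7k.png',cv2.convertScaleAbs(cv2.resize(a[170:290,220:360],None,fx=5,fy=5,interpolation=cv2.INTER_CUBIC),alpha=1.8))
E
```

```text
(no output)
```

View pics/w7k.png

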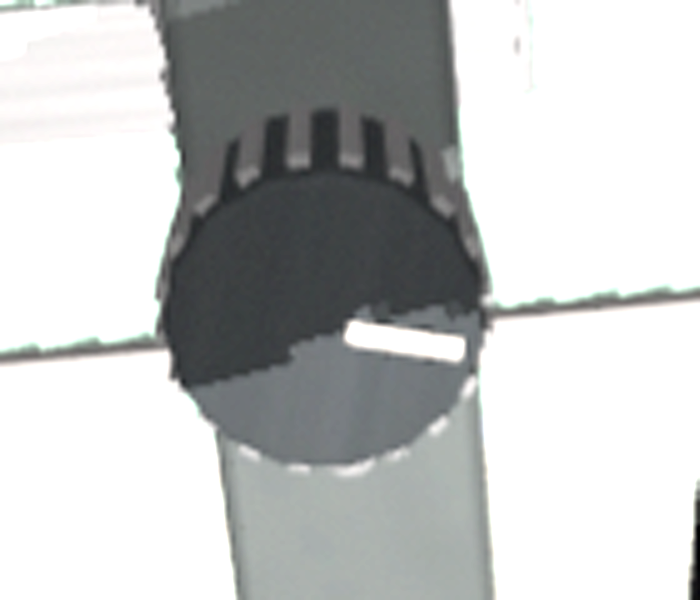

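```bash
python3 - <<'E'
from h import *
p=np.load('coat.npy'); c,s=np.cos(p[2]),np.sin(p[2])
m=L('w7')
k=ray(m,uncrop([(327,319),(345,330),(465,348)],220,170,5),198); print(k)
d=k[2]-k[1]; print('mark yaw',np.degrees(np.arctan2(d[1],d[0])))
def loc(X): d=X[:,:2]-p[:2]; return np.round(np.c_[d@[c,s],d@[-s,c]],1)
print('knob loc',loc(k[:1]),'tip corners',loc(ray(m,[(325,164),(327,189)],65)))
delta([*k[0,:2],168],188)
E
```

```text
[[526.65744984 100.46381254 198.        ]
 [528.46415889 101.99031433 198.        ]
 [534.30190901 114.07278082 198.        ]]
mark yaw 64.21207990734203
knob loc [[60.6  0.9]] tip corners [[ 97.   11.2]
 [ 97.5 -11.5]]
t 11.2 pos [527.2  99.3 248.3] rpy [-180.      0.    163.97] F [ 0.86 -0.73 -0.09] M [ 0.028 -0.075  0.043] w 60.0 q6 -66.0
d_tool [ 0.8  1.  80.3] twist -24.03
```

```bash
python3 -m creep '[{"dx":0.5,"dy":0.6,"dz":25,"twist":0,"jaw":60},{"dx":0,"dy":0,"dz":30,"twist":0,"jaw":60},{"dx":0,"dy":0,"dz":20,"twist":0,"jaw":60},{"dx":0,"dy":0,"dz":5,"twist":0,"jaw":60},{"dx":0,"dy":0,"dz":0,"twist":0,"jaw":60}]';python3 -m creep '[{"dx":0,"dy":0,"dz":0,"twist":0,"jaw":25},{"dx":0,"dy":0,"dz":0,"twist":0,"jaw":25},{"dx":0,"dy":0,"dz":0,"twist":0,"jaw":25},{"dx":0,"dy":0,"dz":0,"twist":0,"jaw":25},{"dx":0,"dy":0,"dz":0,"twist":0,"jaw":25}]' 60;
python3 -c "
from h import *
delta([527,100,168],164)
shot('wrist','w8')"
```

```text
t: 11.7
tool_pos: [526.8, 100.1, 168.2]
orientation: [-180.0, -0.0, 163.0]
wrist_force: [0.3, 0.2, 0.5]
grip_width: 60.0
t: 12.2
tool_pos: [527.2, 99.4, 170.3]
orientation: [-180.0, 0.1, 163.0]
wrist_force: [-5.6, -7.1, 7.6]
grip_width: 34.3
t 12.2 pos [527.2  99.4 170.3] rpy [-1.7996e+02  1.2000e-01  1.6300e+02] F [-5.61 -7.06  7.6 ] M [-1.311  0.853 -0.075] w 34.3 q6 -65.0
d_tool [0.4 0.5 2.3] twist -1.0
```

View pics/w8.png

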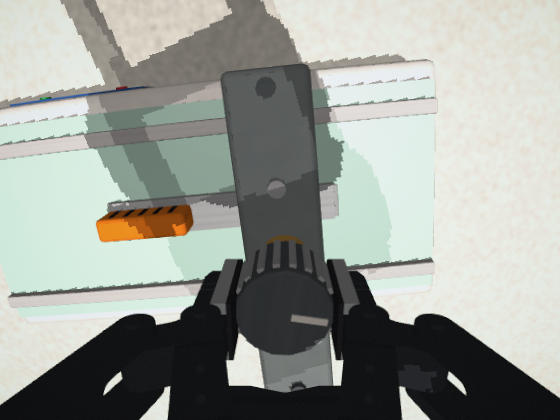

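```bash
python3 -m creep '[{"dx":0,"dy":-0.5,"dz":-0.8,"twist":0,"jaw":25},{"dx":0,"dy":0,"dz":0,"twist":0,"jaw":25},{"dx":0,"dy":0,"dz":0,"twist":0,"jaw":25},{"dx":0,"dy":0,"dz":0,"twist":0,"jaw":25},{"dx":0,"dy":0,"dz":0,"twist":0,"jaw":25}]';python3 -c "
from h import *
delta([527,100,168],164)
for i in range(4):
    snapshot('wrist'); s=get_state(); print(np.round(s['wrist_force'],2),np.round(s['moment'],3),np.round(s['tau'],3)[5],np.round(s['qpos'],3)[5])"
```

```text
t: 12.75
tool_pos: [527.1, 99.4, 170.3]
orientation: [-180.0, 0.1, 163.0]
wrist_force: [-1.8, -5.3, 6.2]
grip_width: 34.7
t 12.75 pos [527.1  99.4 170.3] rpy [-1.8000e+02  9.0000e-02  1.6303e+02] F [-1.82 -5.26  6.18] M [-0.878  0.132 -0.082] w 34.7 q6 -65.1
d_tool [0.3 0.5 2.3] twist -0.97
[-0.92 -5.5   8.13] [-0.925  0.172 -0.032] -0.067 -65.053
[-1.84 -5.45  6.39] [-0.922  0.143 -0.085] -0.067 -65.051
[ 0.07 -5.12  6.06] [-0.922  0.187 -0.087] -0.067 -65.051
[-1.31 -5.69  5.99] [-0.949  0.131 -0.021] -0.067 -65.05
```

```bash
python3 -m creep '[{"dx":0,"dy":-0.5,"dz":-1.5,"twist":2,"jaw":25},{"dx":0,"dy":0,"dz":0,"twist":5,"jaw":25},{"dx":0,"dy":0,"dz":0,"twist":6,"jaw":25},{"dx":0,"dy":0,"dz":0,"twist":5,"jaw":25},{"dx":0,"dy":0,"dz":0,"twist":1,"jaw":25}]';cat >> h.py <<'E'
def feel():
    s=get_state(); print('t %.2f tau6 %.4f q6 %.2f yaw %.2f'%(s['t'],s['tau'][5],s['qpos'][5],s['orientation'][2]),'F',np.round(s['wrist_force'],1),'Mz %.3f'%s['moment'][2],'w %.1f'%s['grip_width'],np.round(s['tool_pos'],1),'tau',np.round(s['tau'],3))
E
python3 -c "
from h import *
feel()"
python3 -m creep '[{"dx":0,"dy":0,"dz":0,"twist":1,"jaw":25},{"dx":0,"dy":0,"dz":0,"twist":1,"jaw":25},{"dx":0,"dy":0,"dz":0,"twist":1,"jaw":25},{"dx":0,"dy":0,"dz":0,"twist":1,"jaw":25},{"dx":0,"dy":0,"dz":0,"twist":1,"jaw":25}]' >/dev/null; python3 -c "
from h import *
feel()"
python3 -m creep '[{"dx":0,"dy":0,"dz":0,"twist":1,"jaw":25},{"dx":0,"dy":0,"dz":0,"twist":1,"jaw":25},{"dx":0,"dy":0,"dz":0,"twist":1,"jaw":25},{"dx":0,"dy":0,"dz":0,"twist":1,"jaw":25},{"dx":0,"dy":0,"dz":0,"twist":1,"jaw":25}]' >/dev/null; python3 -c "
from h import *
feel()"
```

```text
t: 13.45
tool_pos: [527.1, 99.5, 170.4]
orientation: [179.9, 0.0, 143.9]
wrist_force: [7.7, 0.6, -7.4]
grip_width: 34.3
t 13.45 tau6 1.1567 q6 -45.91 yaw 143.86 F [ 7.7  0.6 -7.4] Mz 0.089 w 34.3 [527.1  99.5 170.4] tau [  0.336 -52.128 -63.361   0.136   2.139   1.157]
t 13.95 tau6 -0.4030 q6 -41.06 yaw 139.01 F [ 8.2  1.1 -6.4] Mz 0.039 w 34.2 [527.1  99.5 170.4] tau [  0.233 -52.209 -63.31    0.073   2.228  -0.403]
t 14.45 tau6 -0.4027 q6 -36.06 yaw 134.02 F [ 8.1  1.2 -6.9] Mz 0.019 w 34.2 [527.1  99.5 170.4] tau [ 1.2000e-01 -5.2305e+01 -6.3252e+01  1.6000e-02  2.3230e+00 -4.0300e-01]
```

```bash
python3 -m creep '[{"dx":-0.3,"dy":0.4,"dz":1,"twist":1,"jaw":25},{"dx":0,"dy":0,"dz":0,"twist":1,"jaw":25},{"dx":0,"dy":0,"dz":0,"twist":1,"jaw":25},{"dx":0,"dy":0,"dz":0,"twist":1,"jaw":25},{"dx":0,"dy":0,"dz":0,"twist":1,"jaw":25}]' >/dev/null; python3 -c "
from h import *
feel()"
python3 -m creep '[{"dx":0,"dy":0,"dz":0,"twist":1,"jaw":25},{"dx":0,"dy":0,"dz":0,"twist":1,"jaw":25},{"dx":0,"dy":0,"dz":0,"twist":1,"jaw":25},{"dx":0,"dy":0,"dz":0,"twist":1,"jaw":25},{"dx":0,"dy":0,"dz":0,"twist":1,"jaw":25}]' >/dev/null; python3 -c "
from h import *
feel()"
python3 -m creep '[{"dx":0,"dy":0,"dz":0,"twist":1,"jaw":25},{"dx":0,"dy":0,"dz":0,"twist":1,"jaw":25},{"dx":0,"dy":0,"dz":0,"twist":1,"jaw":25},{"dx":0,"dy":0,"dz":0,"twist":1,"jaw":25},{"dx":0,"dy":0,"dz":0,"twist":1,"jaw":25}]' >/dev/null; python3 -c "
from h import *
feel()"
```

```text
t 14.95 tau6 -0.4060 q6 -31.04 yaw 128.99 F [-0.5  1.3  4.9] Mz 0.029 w 34.1 [527.3  99.5 170.3] tau [ -0.899 -45.147 -59.039  -0.371  -0.121  -0.406]
t 15.45 tau6 -0.4055 q6 -26.05 yaw 124.00 F [-0.4  1.2  6. ] Mz 0.004 w 34.2 [527.3  99.5 170.3] tau [-9.8600e-01 -4.5269e+01 -5.8971e+01 -4.1600e-01 -1.6000e-02 -4.0500e-01]
t 15.95 tau6 -0.4054 q6 -21.05 yaw 119.00 F [-0.1  1.9  6.1] Mz 0.080 w 34.4 [527.4  99.6 170.3] tau [ -1.054 -45.387 -58.9    -0.455   0.092  -0.405]
```

```bash
python3 -m creep '[{"dx":0,"dy":0,"dz":0,"twist":1,"jaw":25},{"dx":0,"dy":0,"dz":0,"twist":1,"jaw":25},{"dx":0,"dy":0,"dz":0,"twist":1,"jaw":25},{"dx":0,"dy":0,"dz":0,"twist":1,"jaw":25},{"dx":0,"dy":0,"dz":0,"twist":1,"jaw":25}]' >/dev/null; python3 -c "
from h import *
feel(); shot('wrist','w9')"
python3 -m creep '[{"dx":0,"dy":0,"dz":0,"twist":1,"jaw":25},{"dx":0,"dy":0,"dz":0,"twist":1,"jaw":25},{"dx":0,"dy":0,"dz":0,"twist":1,"jaw":25},{"dx":0,"dy":0,"dz":0,"twist":1,"jaw":25},{"dx":0,"dy":0,"dz":0,"twist":1,"jaw":25}]' >/dev/null; python3 -c "
from h import *
feel()"
```

```text
t 16.45 tau6 -0.4052 q6 -16.05 yaw 114.00 F [0.7 2.7 5.2] Mz 0.115 w 34.2 [527.4  99.6 170.3] tau [ -1.104 -45.502 -58.828  -0.487   0.204  -0.405]
t 17.00 tau6 -0.4061 q6 -11.05 yaw 109.00 F [0.6 1.5 3.7] Mz 0.092 w 34.1 [527.4  99.6 170.3] tau [ -1.176 -45.551 -58.659  -0.536   0.331  -0.406]
```

View pics/w9.png

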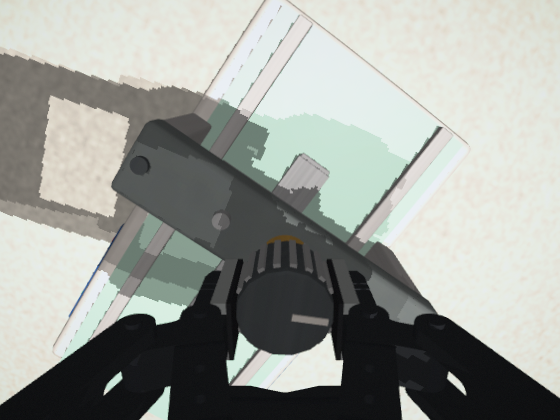

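```bash
for i in 1; do python3 -m creep '[{"dx":0,"dy":0,"dz":0,"twist":1,"jaw":25},{"dx":0,"dy":0,"dz":0,"twist":1,"jaw":25},{"dx":0,"dy":0,"dz":0,"twist":1,"jaw":25},{"dx":0,"dy":0,"dz":0,"twist":1,"jaw":25},{"dx":0,"dy":0,"dz":0,"twist":1,"jaw":25}]' >/dev/null; python3 -c "
from h import *
feel()
for i in range(8):
    snapshot('wrist'); s=get_state(); print('%.4f %.3f'%(s['tau'][5],s['moment'][2]),np.round(s['wrist_force'],1),'%.3f'%s['qpos'][5])
"; done
```

```text
t 17.50 tau6 -0.4050 q6 -6.05 yaw 104.00 F [1.8 3.8 5.7] Mz 0.042 w 34.2 [527.5  99.6 170.2] tau [ -1.281 -45.536 -58.396  -0.599   0.475  -0.405]
-0.3390 -0.083 [1.5 2.8 5.6] -5.975
0.3010 -0.050 [1.9 3.1 4.8] -6.043
0.0760 -0.042 [1.1 2.9 3.8] -6.070
-0.0255 -0.039 [1.3 2.2 4.9] -6.076
-0.0548 -0.059 [2.5 2.5 4.8] -6.080
-0.0619 -0.122 [1.9 2.  5.4] -6.078
-0.0634 -0.065 [0.4 2.4 5.7] -6.081
-0.0639 -0.087 [1.  2.7 5.3] -6.081
```

```bash
python3 -m creep '[{"dx":0,"dy":0,"dz":0,"twist":1,"jaw":25},{"dx":0,"dy":0,"dz":0,"twist":1,"jaw":25},{"dx":0,"dy":0,"dz":0,"twist":1,"jaw":25},{"dx":0,"dy":0,"dz":0,"twist":1,"jaw":25},{"dx":0,"dy":0,"dz":0,"twist":1,"jaw":25}]' >/dev/null; python3 -c "
from h import *
feel()"
python3 -m creep '[{"dx":0,"dy":0,"dz":0,"twist":1,"jaw":25},{"dx":0,"dy":0,"dz":0,"twist":1,"jaw":25},{"dx":0,"dy":0,"dz":0,"twist":1,"jaw":25},{"dx":0,"dy":0,"dz":0,"twist":1,"jaw":25},{"dx":0,"dy":0,"dz":0,"twist":1,"jaw":25}]' >/dev/null; python3 -c "
from h import *
feel()"
```

```text
t 18.40 tau6 -0.4048 q6 -1.04 yaw 99.00 F [1.  2.1 5.2] Mz 0.091 w 34.2 [527.5  99.7 170.3] tau [ -1.286 -45.654 -58.325  -0.609   0.597  -0.405]
t 18.90 tau6 -0.4019 q6 3.96 yaw 94.00 F [2.3 3.2 4.3] Mz 0.075 w 34.3 [527.5  99.6 170.2] tau [ -1.36  -45.65  -58.052  -0.657   0.753  -0.402]
```

```bash
python3 -m creep '[{"dx":0,"dy":0,"dz":0,"twist":1,"jaw":25},{"dx":0,"dy":0,"dz":0,"twist":1,"jaw":25},{"dx":0,"dy":0,"dz":0,"twist":1,"jaw":25},{"dx":0,"dy":0,"dz":0,"twist":1,"jaw":25},{"dx":0,"dy":0,"dz":0,"twist":1,"jaw":25}]' >/dev/null; python3 -c "
from h import *
feel()"
```

```text
t 19.40 tau6 -0.3973 q6 8.96 yaw 88.99 F [2.  3.5 5.6] Mz 0.082 w 34.8 [527.6  99.6 170.3] tau [ -1.415 -45.656 -57.774  -0.694   0.919  -0.397]
```

Torque now climbs 4.6 mN·m per 5°, the slope expected in contact, which puts the nip at about 4.7 N. I'll stop here and release the knob.

```bash
python3 -m creep '[{"dx":0,"dy":0,"dz":0,"twist":0,"jaw":25},{"dx":0,"dy":0,"dz":0,"twist":0,"jaw":25},{"dx":0,"dy":0,"dz":0,"twist":0,"jaw":60},{"dx":0,"dy":0,"dz":0,"twist":0,"jaw":60},{"dx":0,"dy":0,"dz":0,"twist":0,"jaw":60}]'; python3 -m creep '[{"dx":0,"dy":0,"dz":-10,"twist":0,"jaw":60},{"dx":0,"dy":0,"dz":-30,"twist":0,"jaw":60},{"dx":0,"dy":0,"dz":-35,"twist":0,"jaw":60},{"dx":0,"dy":0,"dz":0,"twist":3,"jaw":60},{"dx":0,"dy":0,"dz":0,"twist":3,"jaw":60}]';python3 -c "
from h import *
p=np.load('coat.npy'); delta(place(p,[(-47,0,69.1)])[0],78.59); shot('wrist','w10'); shot('scene','c10')"
```

```text
t: 19.9
tool_pos: [526.9, 99.2, 169.3]
orientation: [-180.0, 0.0, 89.0]
wrist_force: [-0.1, -0.1, 1.0]
grip_width: 59.9
t: 20.4
tool_pos: [527.4, 99.3, 246.6]
orientation: [179.9, -0.0, 82.9]
wrist_force: [-0.2, 0.1, -0.4]
grip_width: 59.9
t 20.4 pos [527.4  99.3 246.6] rpy [ 1.7987e+02 -3.0000e-02  8.2930e+01] F [-0.18  0.07 -0.44] M [-0.014  0.02   0.021] w 59.9 q6 15.0
d_tool [-106.3   -8.6  177.5] twist 4.34
```

View pics/w10.png

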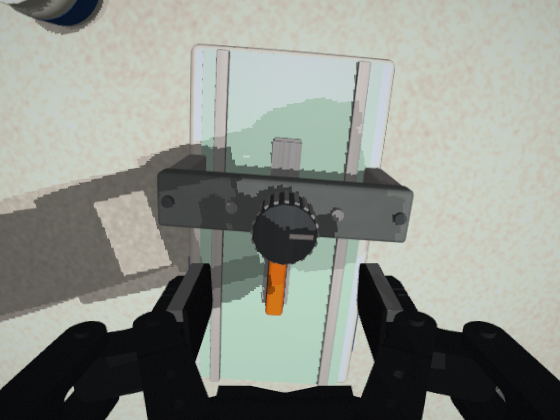

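```bash
python3 -m creep '[{"dx":-35,"dy":-3,"dz":0,"twist":4.3,"jaw":50},{"dx":-45,"dy":0,"dz":0,"twist":0,"jaw":50},{"dx":-26,"dy":0,"dz":5,"twist":0,"jaw":50},{"dx":0,"dy":0,"dz":40,"twist":0,"jaw":50},{"dx":0,"dy":0,"dz":45,"twist":0,"jaw":50}]'; python3 -c "
from h import *
delta([506.4,-3.6,69.4],78.59)"
```

```text
t: 21.0
tool_pos: [506.5, -5.7, 155.2]
orientation: [179.8, -0.0, 78.8]
wrist_force: [1.0, 0.2, -0.5]
grip_width: 50.0
t 21.0 pos [506.5  -5.7 155.2] rpy [ 1.7981e+02 -2.0000e-02  7.8760e+01] F [ 1.05  0.22 -0.45] M [ 0.009 -0.063  0.01 ] w 50.0 q6 7.7
d_tool [ 2.  -0.8 85.8] twist 0.17
```

```bash
python3 -m creep '[{"dx":0,"dy":0,"dz":35,"twist":0.2,"jaw":50},{"dx":0,"dy":0,"dz":30,"twist":0,"jaw":50},{"dx":0,"dy":0,"dz":12,"twist":0,"jaw":50},{"dx":0,"dy":0,"dz":0,"twist":0,"jaw":50},{"dx":0,"dy":0,"dz":0,"twist":0,"jaw":50}]'; python3 -c "
from h import *
delta([506.4,-3.6,69.4],78.59); shot('wrist','w11')"
```

```text
t: 21.5
tool_pos: [506.7, -4.8, 79.2]
orientation: [179.9, -0.0, 78.6]
wrist_force: [-0.2, 0.4, 1.2]
grip_width: 49.9
t 21.5 pos [506.7  -4.8  79.2] rpy [ 1.7992e+02 -1.0000e-02  7.8590e+01] F [-0.19  0.36  1.16] M [ 0.004 -0.023 -0.045] w 49.9 q6 8.0
d_tool [ 1.1 -0.5  9.8] twist -0.0
```

View pics/w11.png

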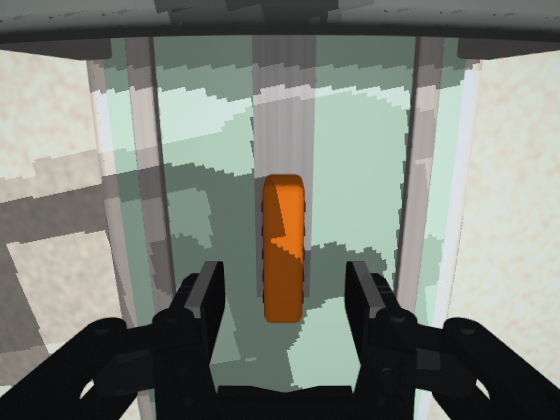

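```bash
python3 -m creep '[{"dx":0.5,"dy":-0.3,"dz":6,"twist":0,"jaw":50},{"dx":0,"dy":0,"dz":3.3,"twist":0,"jaw":50},{"dx":0,"dy":0,"dz":0,"twist":0,"jaw":50},{"dx":0,"dy":0,"dz":0,"twist":0,"jaw":30},{"dx":0,"dy":0,"dz":0,"twist":0,"jaw":10}]' 40; python3 -m creep '[{"dx":0,"dy":0,"dz":0,"twist":0,"jaw":10},{"dx":0,"dy":0,"dz":0,"twist":0,"jaw":10},{"dx":0,"dy":0,"dz":0,"twist":0,"jaw":10},{"dx":0,"dy":0,"dz":0,"twist":0,"jaw":10},{"dx":0,"dy":0,"dz":0,"twist":0,"jaw":10}]'; python3 -c "
from h import *
feel()
for i in range(4):
    snapshot('wrist'); s=get_state(); print(np.round(s['wrist_force'],2),np.round(s['moment'],3),np.round(s['tau'][:3],3))"
```

```text
t: 22.05
tool_pos: [505.9, -4.2, 68.5]
orientation: [180.0, -0.0, 78.6]
wrist_force: [0.8, 0.0, 0.9]
grip_width: 21.6
t: 22.55
tool_pos: [506.0, -4.2, 68.6]
orientation: [180.0, -0.0, 78.5]
wrist_force: [0.7, 0.5, 4.9]
grip_width: 15.1
t 22.55 tau6 -0.1495 q6 8.08 yaw 78.55 F [0.7 0.5 4.9] Mz -0.118 w 15.1 [506.   -4.2  68.6] tau [  0.392 -42.383 -55.57    0.078   0.269  -0.15 ]
[ 0.83 -0.63  6.5 ] [-0.072 -0.13  -0.112] [  0.4   -42.315 -55.49 ]
[ 0.61 -0.24  5.27] [-0.103 -0.131 -0.143] [  0.403 -42.317 -55.489]
[1.37 0.17 5.94] [-0.055 -0.145 -0.13 ] [  0.402 -42.314 -55.49 ]
[ 1.16 -0.65  6.15] [-0.108 -0.178 -0.109] [  0.405 -42.31  -55.491]
```

```bash
python3 -m creep '[{"dx":0,"dy":0,"dz":-0.5,"twist":0,"jaw":10},{"dx":0,"dy":0,"dz":0,"twist":0,"jaw":10},{"dx":0,"dy":0,"dz":0,"twist":0,"jaw":10},{"dx":0,"dy":0,"dz":0,"twist":0,"jaw":10},{"dx":0,"dy":0,"dz":0,"twist":0,"jaw":10}]'; python3 -c "
from h import *
feel()
for i in range(3):
    snapshot('wrist'); s=get_state(); print(np.round(s['wrist_force'],2),np.round(s['moment'],3),np.round(s['tau'][:3],3))"
```

```text
t: 23.25
tool_pos: [505.8, -4.2, 68.6]
orientation: [-180.0, -0.0, 78.6]
wrist_force: [3.0, -0.6, -1.3]
grip_width: 15.1
t 23.25 tau6 -0.2638 q6 8.08 yaw 78.55 F [ 3.  -0.6 -1.3] Mz -0.284 w 15.1 [505.8  -4.2  68.6] tau [ 3.4600e-01 -4.5641e+01 -5.8481e+01 -5.8000e-02  8.5500e-01 -2.6400e-01]
[ 2.13  1.27 -1.1 ] [-0.022 -0.525 -0.268] [  0.329 -45.735 -58.61 ]
[ 3.19 -0.26 -1.79] [-0.064 -0.506 -0.225] [  0.313 -45.811 -58.709]
[ 2.98  0.37 -0.99] [ 0.043 -0.474 -0.234] [  0.293 -45.874 -58.795]
```

```bash
python3 -m creep '[{"dx":-1,"dy":0,"dz":0.1,"twist":0,"jaw":10},{"dx":-1,"dy":0,"dz":0,"twist":0,"jaw":10},{"dx":-1,"dy":0,"dz":0,"twist":0,"jaw":10},{"dx":-1,"dy":0,"dz":0,"twist":0,"jaw":10},{"dx":-1,"dy":0,"dz":0,"twist":0,"jaw":10}]'; python3 -c "
from h import *
feel()
for i in range(5):
    snapshot('wrist'); s=get_state(); f=np.array(s['wrist_force']); print(np.round(f,2),'along',np.round(f[0]*np.cos(np.radians(78.6))+f[1]*np.sin(np.radians(78.6)),2),np.round(s['moment'],3),np.round(s['tool_pos'],2))"
```

```text
t: 23.9
tool_pos: [504.7, -8.7, 68.6]
orientation: [-180.0, -0.1, 78.6]
wrist_force: [1.5, 5.3, -0.5]
grip_width: 15.0
t 23.90 tau6 0.0408 q6 7.50 yaw 78.57 F [ 1.5  5.3 -0.5] Mz 0.035 w 15.0 [504.7  -8.7  68.6] tau [-2.4610e+00 -4.5091e+01 -5.9039e+01 -1.4360e+00  3.1700e-01  4.1000e-02]
[ 1.75  4.11 -0.35] along 4.37 [ 0.637 -0.185 -0.026] [504.63  -8.8   68.62]
[ 0.84  4.84 -0.61] along 4.92 [ 0.754 -0.208 -0.04 ] [504.66  -8.79  68.67]
[ 0.82  5.7  -0.44] along 5.75 [ 0.781 -0.134 -0.038] [504.65  -8.83  68.66]
[ 0.49  5.25 -0.53] along 5.24 [ 0.78  -0.083  0.015] [504.64  -8.81  68.61]
[ 1.15  4.45 -1.07] along 4.59 [ 0.834 -0.078 -0.016] [504.65  -8.82  68.66]
```

The drag is about 5 N with Fz≈-0.5, so the nip is right. Now I'll draw the gauge out.

```bash
python3 -m creep '[{"dx":-3,"dy":0,"dz":0,"twist":0,"jaw":10},{"dx":-4,"dy":0,"dz":0,"twist":0,"jaw":10},{"dx":-4,"dy":0,"dz":0,"twist":0,"jaw":10},{"dx":-4,"dy":0,"dz":0,"twist":0,"jaw":10},{"dx":-4,"dy":0,"dz":0,"twist":0,"jaw":10}]'; python3 -c "
from h import *
feel()"; python3 -m creep '[{"dx":-4,"dy":0,"dz":0,"twist":0,"jaw":10},{"dx":-4,"dy":0,"dz":0,"twist":0,"jaw":10},{"dx":-4,"dy":0,"dz":0,"twist":0,"jaw":10},{"dx":-4,"dy":0,"dz":0,"twist":0,"jaw":10},{"dx":-5,"dy":0,"dz":0,"twist":0,"jaw":10}]'; python3 -c "
from h import *
feel()"
```

```text
t: 24.65
tool_pos: [500.9, -27.6, 68.6]
orientation: [-180.0, -0.0, 78.6]
wrist_force: [1.5, 5.6, -0.6]
grip_width: 15.1
t 24.65 tau6 0.2171 q6 5.34 yaw 78.57 F [ 1.5  5.6 -0.6] Mz -0.007 w 15.1 [500.9 -27.6  68.6] tau [ -1.687 -44.419 -59.351  -1.457   0.179   0.217]
t: 25.15
tool_pos: [496.7, -48.7, 68.6]
orientation: [-180.0, 0.0, 78.6]
wrist_force: [1.0, 0.1, -1.2]
grip_width: 15.0
t 25.15 tau6 0.3233 q6 2.93 yaw 78.56 F [ 1.   0.1 -1.2] Mz 0.003 w 15.0 [496.7 -48.7  68.6] tau [ 1.2520e+00 -4.4001e+01 -5.9676e+01 -1.4500e-01  2.5000e-02  3.2300e-01]
```

```bash
python3 -m creep '[{"dx":-10,"dy":0,"dz":0,"twist":0,"jaw":10},{"dx":-12,"dy":0,"dz":0,"twist":0,"jaw":10},{"dx":-12,"dy":0,"dz":0,"twist":0,"jaw":10},{"dx":-10,"dy":0,"dz":-5,"twist":0,"jaw":10},{"dx":0,"dy":0,"dz":-20,"twist":0,"jaw":10}]'; python3 -c "
from h import *
feel()"; python3 -m creep '[{"dx":0,"dy":0,"dz":-40,"twist":0,"jaw":10},{"dx":0,"dy":0,"dz":-40,"twist":0,"jaw":10},{"dx":-29,"dy":6,"dz":0,"twist":8,"jaw":10},{"dx":-28,"dy":10,"dz":0,"twist":8,"jaw":10},{"dx":-27,"dy":14,"dz":0,"twist":8,"jaw":10}]'; python3 -c "
from h import *
delta([485.1,-360.6,150],4.6)"
```

```text
t: 25.65
tool_pos: [486.8, -92.9, 92.4]
orientation: [-179.8, 0.0, 78.5]
wrist_force: [0.7, 0.5, -1.6]
grip_width: 15.1
t 25.65 tau6 -0.4539 q6 -2.20 yaw 78.48 F [ 0.7  0.5 -1.6] Mz -0.026 w 15.1 [486.8 -92.9  92.4] tau [-1.5240e+00 -4.0349e+01 -5.8635e+01 -4.2000e-02 -1.5720e+00 -4.5400e-01]
t: 26.15
tool_pos: [488.1, -182.8, 174.5]
orientation: [179.9, -0.0, 54.2]
wrist_force: [-0.5, 0.3, -2.3]
grip_width: 15.6
t 26.15 pos [ 488.1 -182.8  174.5] rpy [179.95  -0.    54.24] F [-0.51  0.26 -2.3 ] M [-0.011 -0.007  0.026] w 15.6 q6 12.4
d_tool [-146.   101.5   24.5] twist 49.64
```

```bash
python3 -m creep '[{"dx":-24.3,"dy":17.5,"dz":4,"twist":8.3,"jaw":10},{"dx":-21.5,"dy":20.9,"dz":4,"twist":8.3,"jaw":10},{"dx":-18.3,"dy":23.7,"dz":4,"twist":8.3,"jaw":10},{"dx":-14.7,"dy":26.1,"dz":4,"twist":8.3,"jaw":10},{"dx":-10.8,"dy":28,"dz":4,"twist":8.3,"jaw":10}]'; python3 -c "
from h import *
delta([485.1,-360.6,150],4.6)"
```

```text
t: 26.65
tool_pos: [488.5, -333.0, 153.8]
orientation: [180.0, 0.0, 12.7]
wrist_force: [0.4, -0.4, -2.1]
grip_width: 14.8
t 26.65 pos [ 488.5 -333.   153.8] rpy [1.800e+02 1.000e-02 1.268e+01] F [ 0.4  -0.43 -2.09] M [-0.     0.095  0.042] w 14.8 q6 40.6
d_tool [-9.4 26.2  3.8] twist 8.08
```

```bash
python3 -m creep '[{"dx":-9.4,"dy":26.2,"dz":4,"twist":8.1,"jaw":10},{"dx":0,"dy":0,"dz":35,"twist":0,"jaw":10},{"dx":0,"dy":0,"dz":35,"twist":0,"jaw":10},{"dx":0,"dy":0,"dz":0,"twist":0,"jaw":10},{"dx":0,"dy":0,"dz":0,"twist":0,"jaw":10}]'; python3 -c "
from h import *
delta([485.1,-360.6,12.6],4.6); shot('wrist','w12')"
```

```text
t: 27.15
tool_pos: [485.7, -359.1, 80.5]
orientation: [-180.0, 0.0, 4.9]
wrist_force: [0.5, -0.5, -0.6]
grip_width: 14.9
t 27.15 pos [ 485.7 -359.1   80.5] rpy [-1.7998e+02  3.0000e-02  4.9400e+00] F [ 0.5  -0.45 -0.56] M [-0.047  0.116  0.051] w 14.9 q6 46.2
d_tool [-0.7  1.5 67.9] twist 0.34
```

View pics/w12.png

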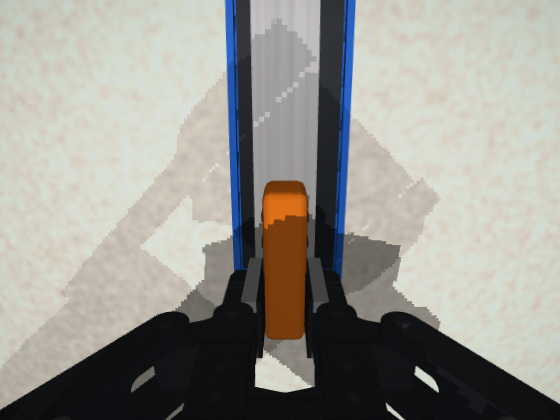

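The blade is centred over the tray: blade edges 252 and 320, tray walls about 232 and 350. I'll lower it.

```bash
python3 -m creep '[{"dx":-0.5,"dy":1,"dz":25,"twist":0.3,"jaw":10},{"dx":0,"dy":0.3,"dz":25,"twist":0,"jaw":10},{"dx":0,"dy":0,"dz":10,"twist":0,"jaw":10},{"dx":0,"dy":0,"dz":4,"twist":0,"jaw":10},{"dx":0,"dy":0,"dz":0,"twist":0,"jaw":10}]'; python3 -m creep '[{"dx":0,"dy":0,"dz":0,"twist":0,"jaw":10},{"dx":0,"dy":0,"dz":1.5,"twist":0,"jaw":10},{"dx":0,"dy":0,"dz":1,"twist":0,"jaw":10},{"dx":0,"dy":0,"dz":0,"twist":0,"jaw":10},{"dx":0,"dy":0,"dz":0,"twist":0,"jaw":10}]';python3 -c "
from h import *
delta([485.1,-360.6,12.6],4.6)"
```

```text
t: 27.7
tool_pos: [486.0, -360.3, 16.9]
orientation: [180.0, -0.0, 4.7]
wrist_force: [0.1, 0.1, -1.9]
grip_width: 15.0
t: 28.2
tool_pos: [485.6, -360.1, 13.3]
orientation: [180.0, -0.0, 4.6]
wrist_force: [0.2, -0.1, -1.8]
grip_width: 14.9
t 28.2 pos [ 485.6 -360.1   13.3] rpy [180.    -0.     4.65] F [ 0.19 -0.13 -1.77] M [0.033 0.084 0.033] w 14.9 q6 46.4
d_tool [-0.5  0.5  0.7] twist 0.05
```

```bash
python3 -m creep '[{"dx":0,"dy":0,"dz":0.5,"twist":0,"jaw":10},{"dx":0,"dy":0,"dz":0.4,"twist":0,"jaw":10},{"dx":0,"dy":0,"dz":0,"twist":0,"jaw":10},{"dx":0,"dy":0,"dz":0,"twist":0,"jaw":10},{"dx":0,"dy":0,"dz":0,"twist":0,"jaw":10}]';python3 -c "
from h import *
delta([485.1,-360.6,12.6],4.6)"
```

```text
t: 28.7
tool_pos: [485.6, -360.1, 12.6]
orientation: [180.0, -0.0, 4.7]
wrist_force: [-3.1, 2.2, 5.3]
grip_width: 15.4
t 28.7 pos [ 485.6 -360.1   12.6] rpy [ 1.7999e+02 -1.0000e-02  4.6500e+00] F [-3.09  2.2   5.33] M [0.287 0.506 0.014] w 15.4 q6 46.4
d_tool [-0.6  0.5  0. ] twist 0.05
```

```bash
python3 -m creep '[{"dx":0,"dy":0,"dz":-0.4,"twist":0,"jaw":10},{"dx":0,"dy":0,"dz":0,"twist":0,"jaw":10},{"dx":0,"dy":0,"dz":0,"twist":0,"jaw":45},{"dx":0,"dy":0,"dz":0,"twist":0,"jaw":45},{"dx":0,"dy":0,"dz":0,"twist":0,"jaw":45}]'; python3 -m creep '[{"dx":0,"dy":0,"dz":-15,"twist":0,"jaw":45},{"dx":0,"dy":0,"dz":-30,"twist":0,"jaw":45},{"dx":10,"dy":0,"dz":-40,"twist":0,"jaw":45},{"dx":20,"dy":0,"dz":-40,"twist":0,"jaw":45},{"dx":10,"dy":0,"dz":-20,"twist":0,"jaw":45}]'; python3 -m creep '[{"dx":0,"dy":0,"dz":0,"twist":0,"jaw":45},{"dx":0,"dy":0,"dz":0,"twist":0,"jaw":45},{"dx":0,"dy":0,"dz":0,"twist":0,"jaw":45},{"dx":0,"dy":0,"dz":0,"twist":0,"jaw":45},{"dx":0,"dy":0,"dz":0,"twist":0,"jaw":45}]'; python3 -c "
from h import *
delta([525,-355,150],4.6)
shot('wrist','w13');shot('scene','c13');shot('side','s13')
import cv2
a=cv2.imread('pics/w13.png')
t=cv2.resize(a[10:110,215:355],None,fx=5,fy=5,interpolation=cv2.INTER_CUBIC)
b=cv2.resize(a[180:300,215:355],None,fx=5,fy=5,interpolation=cv2.INTER_CUBIC)
cv2.imwrite('pics/w13a.png',t);cv2.imwrite('pics/w13b.png',cv2.convertScaleAbs(b,alpha=1.5))"
```

```text
t: 29.2
tool_pos: [485.6, -360.0, 12.7]
orientation: [180.0, -0.0, 4.7]
wrist_force: [0.2, 0.6, 0.1]
grip_width: 45.1
t: 29.7
tool_pos: [527.1, -357.2, 163.3]
orientation: [179.8, -0.2, 4.7]
wrist_force: [-0.3, -0.5, -0.2]
grip_width: 45.2
t: 30.2
tool_pos: [525.0, -356.7, 156.9]
orientation: [-180.0, 0.1, 4.6]
wrist_force: [-0.5, -0.6, -0.4]
grip_width: 45.1
t 30.2 pos [ 525.  -356.7  156.9] rpy [-1.7995e+02  5.0000e-02  4.6400e+00] F [-0.46 -0.59 -0.37] M [-0.031 -0.006 -0.006] w 45.1 q6 48.9
d_tool [ 0.2 -1.7  6.9] twist 0.04
```

View pics/w13.png

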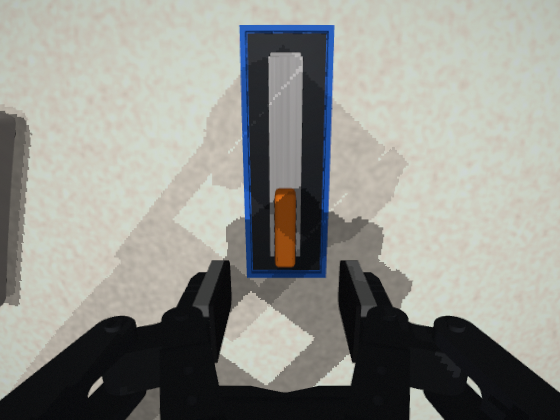

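View pics/c13.png

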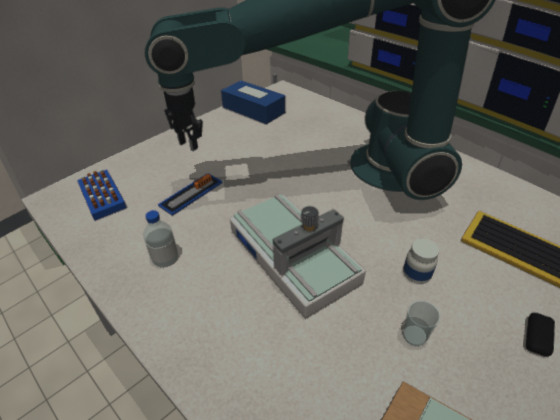

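View pics/w13a.png

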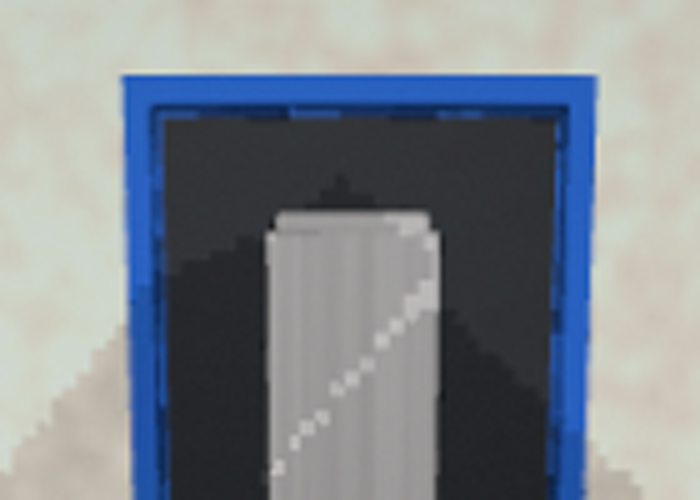

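View pics/w13b.png

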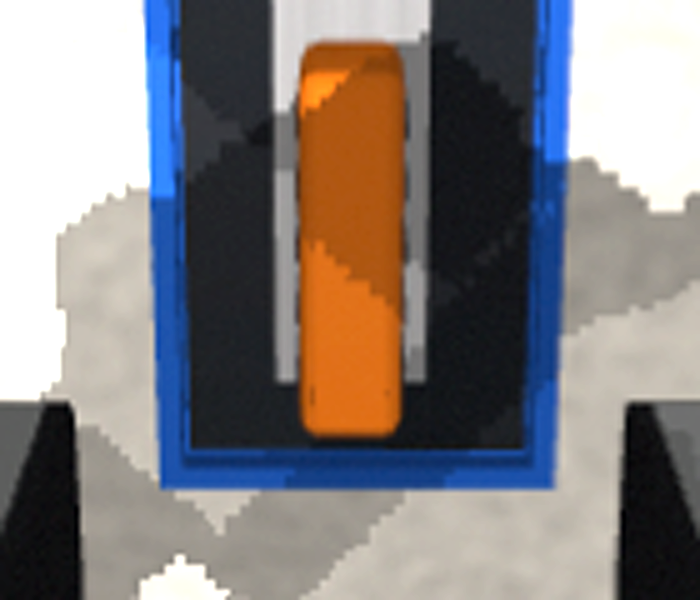

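The gauge lies flat in the tray, parallel and near the centre line: blade u≈285 against tray 287. In the scene view the bottle (160,240), jar (421,258) and beaker (420,322) are where they were. I'll do one numeric check, then hand in.

```bash
python3 - <<'E'
from h import *
m=L('w13'); p=np.load('tray.npy')
t=[(100,34,9),(100,-34,9),(-100,34,9),(-100,-34,9)]
uv=np.r_[uncrop([(122,75),(597,75)],215,10,5),uncrop([(161,488),(555,488)],215,180,5)]
p,r=fit([(m,t,uv)],p)
g=[(131,0,6.5),(30,8,32),(30,-8,32),(-30,8,32),(-30,-8,32)]
uv=np.r_[uncrop([(353,211)],215,10,5),uncrop([(300,71),(405,71),(300,437),(403,437)],215,180,5)]
q,r=fit([(m,g,uv)],[496,-360,.08])
d=q[:2]-place(p,[(-50,0,4)])[0,:2]; print('tray',p,'gauge-seat in tray axes',d@[np.cos(p[2]),np.sin(p[2])],d@[-np.sin(p[2]),np.cos(p[2])],'yaw',np.degrees(q[2]-p[2]))
for v in ('scene','side'):
    a,b=(cv2.imread(f'pics/{n}.png').astype(int) for n in ((v+'0'),('c13' if v=='scene' else 's13')))
    bx={'scene':[(140,205,180,268),(402,236,442,284),(400,300,442,346)],'side':[(243,144,270,190),(277,302,314,350),(195,304,230,350)]}[v]
    print(v,[round(np.abs(a[y0:y1,x0:x1]-b[y0:y1,x0:x1]).mean(),1) for x0,y0,x1,y1 in bx])
sign_off()
E
```

```text
tray [ 5.46873759e+02 -3.55578698e+02  8.11202638e-02] gauge-seat in tray axes 0.7983217181245601 1.0646507892176509 yaw -0.07199751434921918
scene [np.float64(5.9), np.float64(6.1), np.float64(6.1)]
side [np.float64(5.6), np.float64(5.8), np.float64(5.7)]
the job is handed in; nothing more can be done
```

I set the gate and handed the job in at about 30 s of the allowed 72 s, with the gauge back in its tray and the screw left where I set it.

- **Inserting the gauge:** I took the gauge by its orange grip and slid it flat on the glass. The tip stood about 37 mm past the point under the scraper. That is from the last picture before turning; two earlier pictures disagreed with the arm's own position by 3–6 mm.
- **Setting the screw:** I turned it about 74° clockwise in one grasp. Contact showed as a torque rise of 4.6 mN·m per 5°, against 4.4 expected, and I stopped at a nip of about 4.7 N.
- **Checking the drag:** A 5 mm test pull gave about 5 N with almost no vertical load. The drag was 5.8 N partway out and near zero once the blade left the gap. I did not turn the screw after that.
- **Returning the gauge:** It lies flat in the tray, about 0.8 mm and 1.1 mm from its seat and parallel to the tray within 0.1°. It first lay about 9 mm to one side of the seat, so I centred it rather than repeating that offset.
- **Bottle, beaker and jar:** They stand at the same picture positions in the scene view as at the start. A before-and-after comparison in the scene and side views also shows no sign of movement.

No check failed. The hand pressed down with up to about 10 N while feeling for the bed, and gripping the knob put about 9 N sideways on it until I re-centred.

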